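Clear the joiner's bench: empty the offcuts pot and stack the cartons

TASK

Clear this end of the joiner's bench. Tip all the offcuts out of the steel pot into the plywood bin, then stand the pot upright on its black rubber mat again; and stack every loose closed carton flat and square on top of the tallest carton, the heavy one in the far corner, so that they make one straight column in any order. Leave the tape roll, chisel, mallet and glue bottle alone.

Things in the scene. Friction and masses are not known exactly. Their poses are not given: they have to be found in the camera images.
- bin: the offcuts bin: an open plywood box with 9 mm walls and floor, 180 mm (its x) by 220 mm (its y) outside and 70 mm high, fixed to the bench. Origin at the centre of its underside. It stands either to the left or to the right of the cartons, with the pot's mat on the other side.
- mat: a round black rubber mat, 150 mm across and 4 mm thick, stuck to the bench: the pot's place. Origin at the centre of its underside, on the bench top.
- pot: a loose steel pot (0.2 to 0.32 kg), open at the top, holding the offcuts. 80 mm high; outside radius 40 mm at the foot, widening to 53 mm at the rim; wall 4 mm, floor 5 mm. Origin at the centre of its underside, z up through the mouth; its one handle is on its +x side. At the start it stands upright on the mat, handle towards the left (+y) end of the bench.
- pot_grip (a point): best point to grip, on the middle line of the pot's handle, at x = 95, y = 0, z = 120 mm in the pot's frame; axes as the pot's. The handle is a flat dark wooden bar, 24 mm wide (along the pot's y), 10 mm thick, 100 mm long: it slopes up and outward at 45 degrees from x = 47, z = 72 mm just below the rim to x = 118, z = 143 mm.
- pot_mouth (a point): the centre of the pot's mouth, level with its rim, 80 mm above its origin; axes as the pot's.
- offcut1: a beech offcut, a block 22 x 22 x 32 mm (z its long side), 20 g, origin at its centre. It starts in the pot.
- offcut2: a beech offcut, a block 22 x 22 x 32 mm (z its long side), 20 g, origin at its centre. It starts in the pot.
- offcut3: a beech offcut, a block 22 x 22 x 32 mm (z its long side), 20 g, origin at its centre. It starts in the pot.
- offcut4: an offcut of darker wood, a block 34 x 22 x 20 mm (x its long side), 20 g, origin at its centre. It starts in the pot. None if it is absent this time.
- offcut5: an offcut of darker wood, a block 34 x 22 x 20 mm (x its long side), 20 g, origin at its centre. It starts in the pot. None if it is absent this time.
- base_carton: the heavy closed cardboard carton (0.9 kg), taller than the others, on which the column is to be built: 68 mm (x) by 56 mm (y), 70 mm high, standing at the far left or far right corner of the work area. Origin at the centre of its underside.
- carton1: a loose closed carton of fittings, 68 mm (x) by 56 mm (y), 44 mm high, at most 0.46 kg, origin at the centre of its underside, z up. It starts flat on the bench. None if it is absent this time.
- carton2: a loose closed carton of fittings, 68 mm (x) by 56 mm (y), 44 mm high, at most 0.46 kg, origin at the centre of its underside, z up. It starts flat on the bench. None if it is absent this time.
- carton3: a loose closed carton of fittings, 68 mm (x) by 56 mm (y), 44 mm high, at most 0.46 kg, origin at the centre of its underside, z up. It starts flat on the bench. None if it is absent this time.
- carton4: a loose closed carton of fittings, 68 mm (x) by 56 mm (y), 32 mm high, at most 0.46 kg, origin at the centre of its underside, z up. It starts flat on the bench. None if it is absent this time.
- carton5: a loose closed carton of fittings, 68 mm (x) by 56 mm (y), 32 mm high, at most 0.46 kg, origin at the centre of its underside, z up. It starts flat on the bench. None if it is absent this time.
- tape_roll: a roll of yellow masking tape lying flat, 100 mm across and 48 mm high, in the other far corner; origin at the centre of its underside. Not part of the job: leave it alone.
- chisel: a chisel lying flat crosswise beyond the cartons, 250 mm long (its x), at most 26 mm high; origin underneath, 105 mm from the end of its handle. Not part of the job: leave it alone.
- mallet: a wooden mallet lying on the bench far to the left, 320 mm long, head 85 mm high; origin underneath, 130 mm from the middle of the head (on its +x side) along the handle. Not part of the job: leave it alone.
- glue_bottle: a standing white glue bottle far to the right, 68 mm across and 190 mm high; origin at the centre of its underside. Not part of the job: leave it alone.
Mind the look-alikes: they are no part of the job. What is shaped like the carton1 but pink or yellow is not meant. What is shaped like the mat but yellow is not meant.

How it is judged:
By the outcome, as a careful person would: the job done as asked, in the order asked, and still so for the second after the job is handed in, with the robot touching nothing.
Of carton1, carton2, carton3, carton4, carton5 only 3 to 5 are there at a start; the rules pass over those that are not, and their reading is None.
Of offcut4, offcut5 only 1 to 2 are there at a start; the rules pass over those that are not, and their reading is None.
At some moment in a run one of pot may be knocked a few centimetres aside while the robot is not near it.
It also fails if it takes over 210 s, if anything falls off the work surface, if the arm or the gripper's body presses on something with over 40 N, if the wrist force passes 120 N, or if a joint passes its speed limit or range.

ROBOT

A 6-joint arm with a two-finger parallel gripper is mounted at the origin on the work surface. World frame = base frame: x ahead of the robot, y to its left, z up, the work surface at z = 0. Lengths are in m, angles in rad, forces in N, time in s.
With the tool pointing down it reaches from about 0.375 to 0.9 m from the base axis. Payload 3.1 kg.
Tool frame: the origin (TCP) lies on the front face of the gripper's body, between the roots of the fingers; the fingertips stand 73 mm ahead of it and the grasp point (between the pads) lies 54 mm ahead of it; z points along the fingers, y is the line along which they close (so a half turn about z gives the same grasp; the last joint's range is limited). The gripper opens to 85 mm and grips with 20 to 120 N. Pads are 22 mm wide; open, the fingers measure 114 mm over their backs; the gripper's body (76 mm by 85 mm) begins 54 mm behind the grasp point. The pads swing forward as they close: fully open they stand 13 mm farther back than shut.
Start: joints at [1.075, 0.527, 1.433, -0, 1.181, -0.178], TCP at [0.195, 0.594, 0.304] pointing down, gripper open.
Joint ranges: [-3.08, 3.08], [-0.75, 2.2], [0.22, 2.44], [-1.43, 4.57], [0, 2.65], [-2.85, 2.85]. Speed limits (rad/s): [2.79, 2.79, 3.14, 3.14, 3.14, 3.14].

INTERFACE

Orientations are given as a unit quaternion [w, x, y, z].
In Python, from station import * gives the robot as it stands.
- The arm moves only by the shell command python3 -m pendant 'ROWS' [OPENING] [FORCE]. ROWS is JSON, a list that holds one entry, the list of rows, each a list of 6 numbers: the shift along the tool's x, y, z normalised to -1 to 1, where 1 is 1000 mm, then the turn, a rotation vector about the tool's x, y, z normalised to -1 to 1, where 1 is 90 degrees. A call has 1 to 8 rows; each row is the pose to reach, as a shift and turn from the pose commanded when the call began, along the tool's axes at that moment; what a row does not reach only later rows make up. A row lasts 1/8 s, in which the tool goes at most 62.5 mm and 10.7 degrees, less where a joint would pass 70% of its speed; a pose out of reach is approached as far as the arm can. A call with a number of a shift or a turn outside -1 to 1 is refused whole. A call with a gripper value outside its range is refused whole. OPENING is the opening, from 0 (shut) to 1 (fully open), set as the call begins (- or left out, the last holds). The fingers move at their own pace and stop on an object; FORCE is the grip in N (left out, the last holds). Time passes only in rows, so rows that repeat a pose let the fingers close. It gives the time, the measured TCP pose, the force, the opening and the grip force at its end, in the units of the state.
- state(): the state, without advancing time (a new reading comes with each control period).
- get_image(name): name is "scene" or "top" or "wrist"; returns the picture (400x640x3 uint8, red, green, blue); there is no depth.
- calibration(name): a dict with "intrinsics" (3x3 intrinsics, pixels), "world_from_camera" (4x4, takes a point from camera to world coordinates). Camera axes: x right, y down, z forward; pixel columns grow to the right and rows downward; lengths in m; the calibration is good to about 2 mm. A picture is of the moment at which its call begins: read the wrist's pose just before it. calibration takes no time and is no camera call; for the wrist camera it gives the pose at the moment of the call.
- job_done(): hands the job in; it is judged then, once.
The state is a dict: "t": time; "joint_positions": joint angles; "dq": joint speeds; "effort": joint torques, N m; "tool_pos": TCP position; "ee_rot": TCP orientation; "wrist_force": force on the tool from outside, world axes, zero at the start; "moment": the same for the moment, N m; "grip_width": finger opening in m; "grip_force": force on a finger pad.
Only numpy, scipy, OpenCV 4.12 (cv2) and the standard library are available. Lean on these libraries where they do the work, as an engineer would, in place of code of your own. Each camera call takes 0.05 s, during which the arm holds its last target. There are 200 camera calls.

## Working session

There is one attempt and no reset: what is moved stays moved. The work goes in short steps, Python scripts to look and compute and a shell command to move; the robot and the scene stay as the last step left them, time stands still between calls to the robot, and variables do not carry over. Pictures are saved under pics/ and viewed, at most 14 in all, crops included, and the job is handed in when it is done.

```bash
ls; mkdir -p pics; python3 - <<'E'
from station import *
import cv2
for n in("top","scene"):
    cv2.imwrite(f"pics/{n}0.png",get_image(n)[:,:,::-1]); c=calibration(n); print(n,c["intrinsics"],c["world_from_camera"])
print(state())
E
```

```text
pics
top [[463.13858663   0.         319.18995862]
 [  0.         463.13858663 200.40246058]
 [  0.           0.           1.        ]] [[ 0.02536916 -0.99847323  0.04906754  0.42664381]
 [-0.99964698 -0.0257254  -0.00664232  0.02707074]
 [ 0.00789447 -0.04888171 -0.99877338  1.76551547]
 [ 0.          0.          0.          1.        ]]
scene [[366.23973843   0.         319.42425223]
 [  0.         366.23973843 196.14210335]
 [  0.           0.           1.        ]] [[ 0.86991194  0.42590319 -0.24871608  0.81003661]
 [ 0.4931893  -0.74689429  0.4459969  -0.45793851]
 [ 0.00418689 -0.51064214 -0.85978316  1.05551632]
 [ 0.          0.          0.          1.        ]]
{'t': 0.1, 'joint_positions': array([ 1.07449090e+00,  5.28349814e-01,  1.43374949e+00, -9.77936740e-06,
        1.18143315e+00, -1.78505574e-01]), 'dq': array([ 0.00147342, -0.00233135, -0.00390324, -0.0006269 ,  0.00025981,
        0.00044978]), 'effort': array([-3.75279183e-05, -4.43302989e+01, -1.78585231e+01, -2.01287162e-04,
        3.90907735e-03, -5.33439660e-06]), 'tool_pos': array([0.19503385, 0.59326427, 0.30305357]), 'ee_rot': array([-3.16808664e-04,  1.58230176e-01,  9.87401778e-01, -9.16710523e-04]), 'wrist_force': array([-0.75481697, -0.56610084, -0.23031235]), 'moment': array([ 0.0773699 , -0.022745  ,  0.00907428]), 'grip_force': 0.0, 'grip_width': 0.08516457523697696}
```

View pics/top0.png

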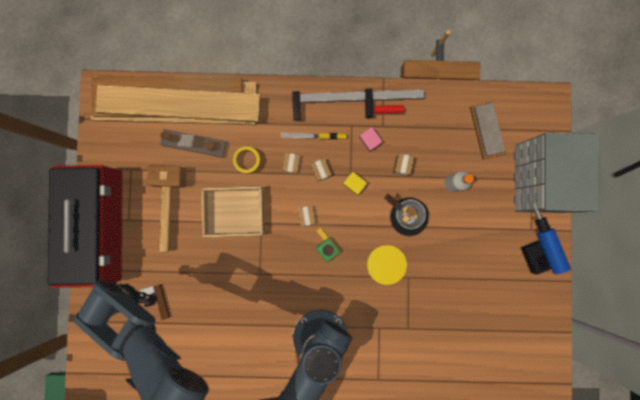

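View pics/scene0.png

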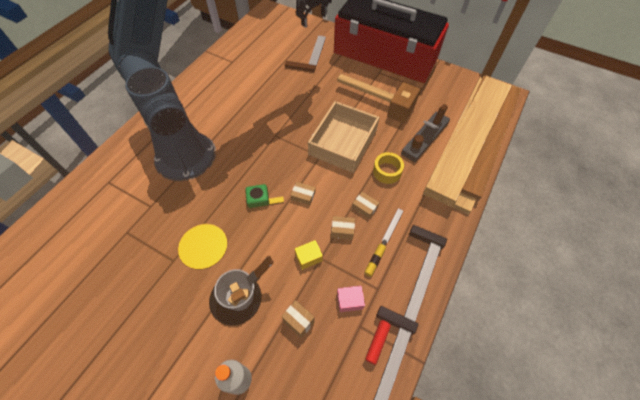

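The top view shows:
- Bin at (233,211).
- Pot on its black mat at (409,215), with the handle up-left. The yellow disc at (387,265) is a decoy mat.
- Tan cartons with white tape at (291,162), (322,169) and (307,216).
- The larger tan carton at (404,163), in the far right corner, is the base. The tape roll is in the other far corner.
- The pink block at (371,139) and yellow block at (355,183) are look-alikes.

I'll confirm this with one enlarged crop.

```bash
cat > h.py <<'E'
from station import *
import numpy as np, cv2
from scipy.spatial.transform import Rotation as Ro
def ray(name,px,z,c=None):
    c=c or calibration(name); K=np.array(c["intrinsics"]);T=np.array(c["world_from_camera"])
    px=np.atleast_2d(px).astype(float)
    d=np.c_[px,np.ones(len(px))]@np.linalg.inv(K).T@T[:3,:3].T
    o=T[:3,3]; return o+d*((z-o[2])/d[:,2])[:,None]
def rot(yaw,tilt=0):
    # closing axis (tool y) at azimuth yaw deg; tool z down; then tilted by tilt deg about tool y
    y=np.array([np.cos(np.radians(yaw)),np.sin(np.radians(yaw)),0]); z=np.array([0,0,-1.])
    return Ro.from_matrix(np.c_[np.cross(y,z),y,z])*Ro.from_euler('y',tilt,degrees=True)
def cur():
    s=state(); return np.array(s["tool_pos"]),Ro.from_quat(s["ee_rot"],scalar_first=True)
def plan(wps,start=None):
    p,R=start or cur()
    for q,S in wps:
        q=np.array(q,float); d=R.inv().apply(q-p); r=(R.inv()*S).as_rotvec()/(np.pi/2)
        n=max(np.linalg.norm(d)/.0625,np.linalg.norm(r)*90/10.7)
        print(np.round(d,4).tolist(),np.round(r,4).tolist(),"rows>=%.1f"%n); p,R=q,S
    return p,R
E
python3 - <<'E'
from h import *
im=cv2.imread("pics/top0.png")
cv2.imwrite("pics/topc.png",cv2.resize(im[110:270,270:430+20],None,fx=4.4,fy=3.7,interpolation=cv2.INTER_CUBIC)[:600])
for n,px,z in[("pot rim",(409,213),.08),("bin",(233,211),.07),("base",(404,163),.07),("c1",(291,162),.044),("c2",(322,169),.044),("c3",(307,216),.044),("decoyY",(355,183),.044)]: print(n,ray("top",px,z)[0].round(3))
c=calibration("wrist");print(c)
p,R=cur();T=np.array(c["world_from_camera"]);print(R.inv().apply(T[:3,3]-p),(R.inv()*Ro.from_matrix(T[:3,:3])).as_matrix().round(3))
E
```

```text
pot rim [ 0.472 -0.313  0.08 ]
bin [0.463 0.33  0.07 ]
base [ 0.656 -0.293  0.07 ]
c1 [0.652 0.125 0.044]
c2 [0.629 0.008 0.044]
c3 [0.452 0.059 0.044]
decoyY [ 0.58  -0.116  0.044]
{'intrinsics': array([[343.19381847,   0.        , 320.53028811],
       [  0.        , 343.19381847, 196.93095476],
       [  0.        ,   0.        ,   1.        ]]), 'world_from_camera': array([[ 3.12945966e-01,  8.97516756e-01,  3.10690353e-01,
         1.14335217e-01],
       [ 9.49770578e-01, -2.95446008e-01, -1.03186751e-01,
         6.19321661e-01],
       [-8.19613171e-04,  3.27376434e-01, -9.44893644e-01,
         3.73041150e-01],
       [ 0.00000000e+00,  0.00000000e+00,  0.00000000e+00,
         1.00000000e+00]])}
[ 0.08482349 -0.00059729 -0.06995811] [[-0.    -0.945 -0.328]
 [ 1.    -0.001  0.001]
 [-0.001 -0.328  0.945]]
```

View pics/topc.png

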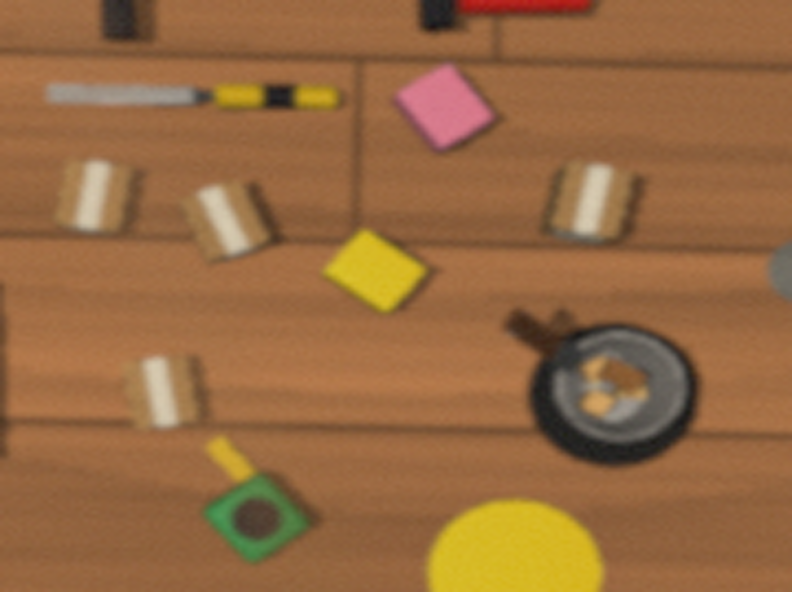

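The crop agrees: three loose tan cartons with white tape at about (291,162), (322,169) and (307,216). The plain yellow and pink blocks are decoys, and the base carton is at (404,163). Next is a wrist view above the pot.

```bash
python3 - <<'E'
from h import *
plan([([.5,.15,.40],rot(18)),([.47,-.31,.40],rot(-35))])
E
```

```text
[-0.4282, -0.326, -0.0965] [-0.0012, 0.0004, 0.5977] rows>=8.7
[-0.4282, -0.1707, 0.0] [0.0, 0.0, 0.5889] rows>=7.4
```

```bash
A='[-0.428,-0.326,-0.097,0,0,0.598]'
python3 -m pendant "[[[-0.1,-0.07,-0.05,0,0,0.12],[-0.2,-0.14,-0.09,0,0,0.24],[-0.428,-0.326,-0.097,0,0,0.598],[-0.428,-0.326,-0.097,0,0,0.598],[-0.428,-0.326,-0.097,0,0,0.598],[-0.428,-0.326,-0.097,0,0,0.598],[-0.428,-0.326,-0.097,0,0,0.598],[-0.428,-0.326,-0.097,0,0,0.598]]]"
python3 - <<'E'
from h import *
plan([([.47,-.31,.40],rot(-35))])
E
```

```text
t: 1.1
tool_pos: [0.4731, 0.1894, 0.3948]
ee_rot: [-0.0, 0.588, 0.809, -0.0]
wrist_force: [0.3, -0.3, -0.1]
grip_width: 0.0852
grip_force: 0.0
[-0.4741, -0.157, -0.0053] [-0.0002, -0.0001, 0.5885] rows>=8.0
```

```bash

python3 -m pendant "[[[-0.474,-0.157,-0.005,0,0,0.588],[-0.474,-0.157,-0.005,0,0,0.588],[-0.474,-0.157,-0.005,0,0,0.588],[-0.474,-0.157,-0.005,0,0,0.588],[-0.474,-0.157,-0.005,0,0,0.588],[-0.474,-0.157,-0.005,0,0,0.588],[-0.474,-0.157,-0.005,0,0,0.588],[-0.474,-0.157,-0.005,0,0,0.588]]]"
python3 -m pendant "[[[0,0,0,0,0,0],[0,0,0,0,0,0]]]"
python3 - <<'E'
from h import *
c=calibration("wrist"); im=get_image("wrist")[:,:,::-1]
import pickle; pickle.dump(c,open("w1.pkl","wb")); cv2.imwrite("pics/w1.png",im); print(state()["joint_positions"])
E
```

```text
t: 2.1
tool_pos: [0.4689, -0.31, 0.3994]
ee_rot: [-0.0, 0.887, 0.462, 0.0]
wrist_force: [-0.1, 0.0, -0.1]
grip_width: 0.0855
grip_force: 0.0
t: 2.35
tool_pos: [0.469, -0.3077, 0.399]
ee_rot: [-0.001, 0.887, 0.462, -0.0]
wrist_force: [-0.1, 0.5, -0.5]
grip_width: 0.0853
grip_force: 0.0
[-7.78936596e-01  3.41844660e-01  1.47142656e+00  4.52362286e-04
  1.33032154e+00 -1.69553092e-01]
```

View pics/w1.png

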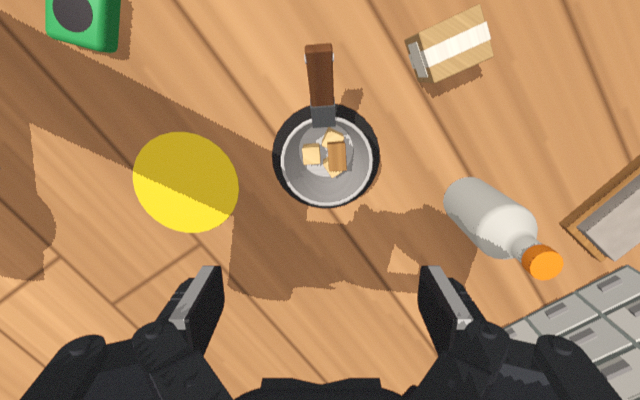

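The wrist view shows the pot rim centred near (327,160), the handle going up from (322,120) to (319,44), the black mat beneath it, and the base carton at top right, near (450,45). Next I'll measure the pot, mat and handle.

```bash
cat > pot.py <<'E'
from h import *
def potm(im,c,box,rimz=.084,dbg=None):
    """im BGR; box x0,y0,x1,y1 around pot"""
    x0,y0,x1,y1=box; hsv=cv2.cvtColor(im,cv2.COLOR_BGR2HSV).astype(int); m=np.zeros(im.shape[:2],bool); m[y0:y1,x0:x1]=1
    H,S,V=hsv[...,0],hsv[...,1],hsv[...,2]
    def big(k,op=3):
        k=cv2.morphologyEx((k&m).astype(np.uint8),cv2.MORPH_OPEN,np.ones((op,op)))
        cs,_=cv2.findContours(k,cv2.RETR_EXTERNAL,cv2.CHAIN_APPROX_NONE); return max(cs,key=cv2.contourArea)
    steel=big((S<70)&(V>75),1); hs=cv2.convexHull(steel)
    out={}
    e=cv2.fitEllipse(steel); out["steel_e"]=e
    dark=cv2.convexHull(big((V<55)&(S<110))); out["dark_e"]=cv2.fitEllipse(dark)
    h=big((H<16)&(S>90)&(V>30)&(V<115)); out["handle"]=cv2.minAreaRect(h)
    d=im.copy(); cv2.ellipse(d,e,(0,255,0),1);cv2.ellipse(d,out["dark_e"],(255,0,255),1);cv2.drawContours(d,[cv2.boxPoints(out["handle"]).astype(int)],0,(255,255,0),1)
    if dbg: cv2.imwrite(dbg,cv2.resize(d[y0:y1,x0:x1],None,fx=3,fy=3))
    return out
E
python3 - <<'E'
from pot import *
import pickle; c=pickle.load(open("w1.pkl","rb")); im=cv2.imread("pics/w1.png")
o=potm(im,c,(255,30,400,225),dbg="pics/d1.png")
for k,v in o.items(): print(k,v)
rim=ray("wrist",o["steel_e"][0],.084,c)[0]; mat=ray("wrist",o["dark_e"][0],.004,c)[0]; print("rim",rim,"mat",mat)
e=cv2.boxPoints(o["handle"]); print("hbox",e)
E
```

```text
steel_e ((326.01953125, 157.6749267578125), (90.16726684570312, 99.14916229248047), 175.33860778808594)
dark_e ((282.1092834472656, 172.54428100585938), (12.722014427185059, 43.37639617919922), 157.2510223388672)
handle ((321.0496826171875, 78.58676147460938), (53.152565002441406, 25.358118057250977), 84.17366027832031)
rim [ 0.47252071 -0.31194771  0.084     ] mat [ 0.40083388 -0.30925756  0.004     ]
hbox [[305.73828   53.43486 ]
 [330.9654    50.860672]
 [336.36108  103.73866 ]
 [311.13397  106.31285 ]]
```

View pics/d1.png

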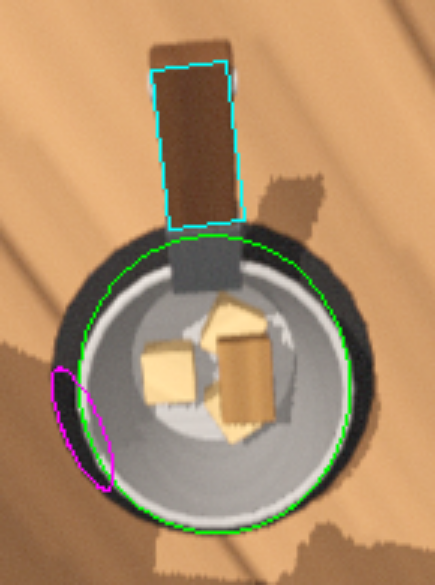

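The crop shows the handle box fits, but the bracket biases the steel ellipse and the dark mask misses most of the mat. I'll fit both again from the outlines.

```bash
cat > pot.py <<'E'
from h import *
def potm(im,c,box,dbg=None):
    x0,y0,x1,y1=box; im=im[y0:y1,x0:x1]; hsv=cv2.cvtColor(im,cv2.COLOR_BGR2HSV).astype(int); H,S,V=hsv[...,0],hsv[...,1],hsv[...,2]
    off=np.array([x0,y0])
    h=((H<16)&(S>90)&(V>30)&(V<115)).astype(np.uint8); h=cv2.morphologyEx(h,cv2.MORPH_OPEN,np.ones((5,5)))
    hc=max(cv2.findContours(h,0,1)[0],key=cv2.contourArea); hb=cv2.minAreaRect(hc)
    n=((S<75)).astype(np.uint8); n=cv2.morphologyEx(n,cv2.MORPH_OPEN,np.ones((5,5)))
    nc=max(cv2.findContours(n,0,1)[0],key=cv2.contourArea); (mc,mr)=cv2.minEnclosingCircle(nc)
    yy,xx=np.nonzero((V>150)&(S<60)); p=np.c_[xx,yy].astype(float)   # bright rim ring
    p=p[(np.hypot(*(p-mc).T)>.72*mr)&(np.hypot(*(p-mc).T)<1.02*mr)]
    e=cv2.fitEllipse(p.astype(np.float32))
    d=im.copy(); cv2.ellipse(d,e,(0,255,0),1); cv2.circle(d,(int(mc[0]),int(mc[1])),int(mr),(255,0,255),1); cv2.drawContours(d,[cv2.boxPoints(hb).astype(int)],0,(255,255,0),1)
    if dbg: cv2.imwrite(dbg,cv2.resize(d,None,fx=3,fy=3))
    return dict(rim=np.array(e[0])+off,rimax=e[1],mat=np.array(mc)+off,matr=mr,hb=cv2.boxPoints(hb)+off,hc=np.array(hb[0])+off)
E
python3 - <<'E'
from pot import *
import pickle; c=pickle.load(open("w1.pkl","rb")); im=cv2.imread("pics/w1.png")
o=potm(im,c,(255,30,400,225),dbg="pics/d2.png"); print(o)
rim=ray("wrist",o["rim"],.084,c)[0]; mat=ray("wrist",o["mat"],.004,c)[0]; print("rim",rim,"mat",mat)
hc=ray("wrist",o["hc"],.124,c)[0]
print("handle",hc, "r",np.hypot(*(hc-rim)[:2]),"az",np.degrees(np.arctan2(*(hc-rim)[1::-1])))
E
```

```text
{'rim': array([325.42342377, 158.61068726]), 'rimax': (83.75145721435547, 87.29176330566406), 'mat': array([325.45587921, 155.        ]), 'matr': 53.32653045654297, 'hb': array([[306.67694473,  52.37008476],
       [331.74094391,  51.67386436],
       [333.21511841, 104.74402618],
       [308.15111542, 105.44024658]]), 'hc': array([319.94602966,  78.55705643])}
rim [ 0.47134272 -0.31245151  0.084     ] mat [ 0.46473999 -0.32356898  0.004     ]
handle [ 0.51602494 -0.23816491  0.124     ] r 0.08668910320602963 az 58.97375765530196
```

View pics/d2.png

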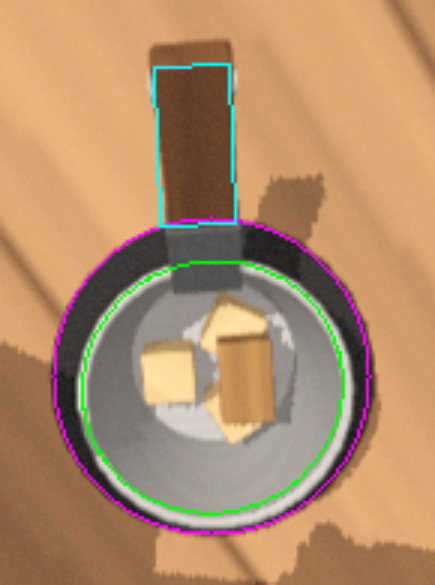

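```bash
python3 - <<'E'
from pot import *
import pickle; c=pickle.load(open("w1.pkl","rb"))
f=lambda a:np.array(a)/3+[255,30]
rim=ray("wrist",f((216,395)),.084,c)[0]; mat=ray("wrist",f((213.5,381)),.004,c)[0]; end=ray("wrist",f((191,45)),.149,c)[0]; near=ray("wrist",f((203,230)),.09,c)[0]
az=lambda d:np.degrees(np.arctan2(d[1],d[0]))
print(rim,mat,end,near,az(end-rim),az(near-rim),az(end-near),np.hypot(*(end-rim)[:2]),np.hypot(*(near-rim)[:2]))
for p in((80,395),(352,395),(216,530)): print(np.hypot(*(ray("wrist",f(p),.084,c)[0]-rim)[:2]))
E
```

```text
[ 0.47078918 -0.31641881  0.084     ] [ 0.46394765 -0.32642907  0.004     ] [ 0.53080709 -0.21537443  0.149     ] [ 0.50194803 -0.26305162  0.09      ] 59.29071459746497 59.72114994111584 58.81342520699298 0.11752495668742563 0.06179749283277135
0.051976209350747496
0.05193947831605076
0.055095935206199924
```

```bash
cat >> pot.py <<'E'
def grasp(o,yaw,tilt,back=0):
    """TCP pose gripping the pot (origin o, yaw deg); tilt -40 = tool leaning outward"""
    R=rot(yaw-90,tilt); x=np.array([np.cos(np.radians(yaw)),np.sin(np.radians(yaw)),0]); g=np.array(o)+.095*x+[0,0,.120]
    return g-R.apply([0,0,.054+back]),R
E
python3 - <<'E'
from pot import *
o=[.471,-.316,.004]
plan([grasp(o,59.3,-40,.13),grasp(o,59.3,-40,0)])
E
```

```text
[0.2063, -0.0087, 0.1345] [-0.0175, -0.4448, -0.0446] rows>=3.9
[0.0, -0.0, 0.13] [0.0, 0.0, 0.0] rows>=2.1
```

```bash

python3 -m pendant "[[[0.206,-0.009,0.134,-0.0175,-0.445,-0.0445],[0.206,-0.009,0.134,-0.0175,-0.445,-0.0445],[0.206,-0.009,0.134,-0.0175,-0.445,-0.0445],[0.206,-0.009,0.134,-0.0175,-0.445,-0.0445],[0.206,-0.009,0.134,-0.0175,-0.445,-0.0445],[0.206,-0.009,0.134,-0.0175,-0.445,-0.0445],[0.206,-0.009,0.134,-0.0175,-0.445,-0.0445]]]"
python3 - <<'E'
from pot import *
print(state()["joint_positions"])
c=calibration("wrist"); im=get_image("wrist")[:,:,::-1]; cv2.imwrite("pics/w2.png",im)
import pickle; pickle.dump(c,open("w2.pkl","wb"))
o=[.471,-.316,.004]
plan([grasp(o,59.3,-40,0)])
E
```

```text
t: 3.28
tool_pos: [0.5798, -0.1352, 0.2682]
ee_rot: [0.171, 0.818, 0.463, -0.296]
wrist_force: [-0.1, -0.5, 1.3]
grip_width: 0.0856
grip_force: 0.0
[-0.18770661  0.66610358  1.4354642  -0.66590486  1.36857724  0.60210216]
[0.0041, -0.0017, 0.1309] [0.0016, -0.0001, -0.0037] rows>=2.1
```

View pics/w2.png

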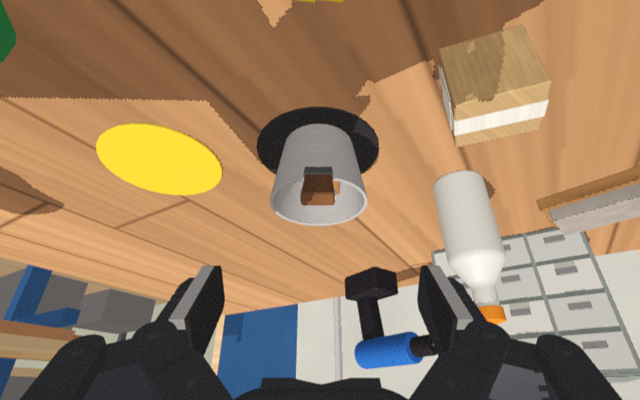

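The bar is end-on at (319,187), midway between the fingers at column 320, so it is well aligned. I'll go in and grip.

```bash

python3 -m pendant "[[[0.002,-0.001,0.045,0,0,0],[0.004,-0.002,0.09,0,0,0],[0.004,-0.002,0.115,0,0,0],[0.004,-0.002,0.131,0,0,0],[0.004,-0.002,0.131,0,0,0],[0.004,-0.002,0.131,0,0,0]]]"
python3 -m pendant "[[[0,0,0,0,0,0],[0,0,0,0,0,0],[0,0,0,0,0,0],[0,0,0,0,0,0],[0,0,0,0,0,0],[0,0,0,0,0,0],[0,0,0,0,0,0]]]" 0 110
python3 - <<'E'
from pot import *
p,R=cur(); plan([(p+[0,0,.02],R),(p+[0,0,.25],R)])
E
```

```text
t: 4.08
tool_pos: [0.5377, -0.2033, 0.1642]
ee_rot: [0.171, 0.817, 0.464, -0.297]
wrist_force: [0.0, -0.0, -0.1]
grip_width: 0.0853
grip_force: 0.0
t: 4.95
tool_pos: [0.5373, -0.2028, 0.1633]
ee_rot: [0.17, 0.817, 0.464, -0.297]
wrist_force: [2.2, 4.1, 5.1]
grip_width: 0.0225
grip_force: 107.6
[-0.0129, 0.0001, -0.0153] [0.0, 0.0, 0.0] rows>=0.3
[-0.148, 0.0006, -0.176] [0.0, 0.0, 0.0] rows>=3.7
```

```bash

python3 -m pendant "[[[-0.006,0,-0.008,0,0,0],[-0.013,0,-0.015,0,0,0],[-0.032,0,-0.038,0,0,0],[-0.058,0,-0.069,0,0,0],[-0.084,0,-0.1,0,0,0],[-0.11,0,-0.131,0,0,0],[-0.129,0,-0.153,0,0,0],[-0.129,0,-0.153,0,0,0]]]"
python3 - <<'E'
from pot import *
print(state()["joint_positions"])
c=calibration("wrist"); im=get_image("wrist")[:,:,::-1]; cv2.imwrite("pics/w3.png",im)
import pickle; pickle.dump(c,open("w3.pkl","wb")); pickle.dump((calibration("top"),calibration("scene")),open("tc.pkl","wb"))
t=get_image("top")[:,:,::-1]; cv2.imwrite("pics/top1.png",t)
cv2.imwrite("pics/mix1.png",np.vstack([im[:260],cv2.resize(t[130:270,330:490],(640,560))[:340]]))
E
```

```text
t: 5.95
tool_pos: [0.5369, -0.2034, 0.3656]
ee_rot: [0.172, 0.818, 0.463, -0.296]
wrist_force: [0.3, -0.3, -3.6]
grip_width: 0.0224
grip_force: 108.0
[-0.31056973  0.50332234  1.4498381  -0.68838397  1.41299897  0.42092474]
```

View pics/mix1.png

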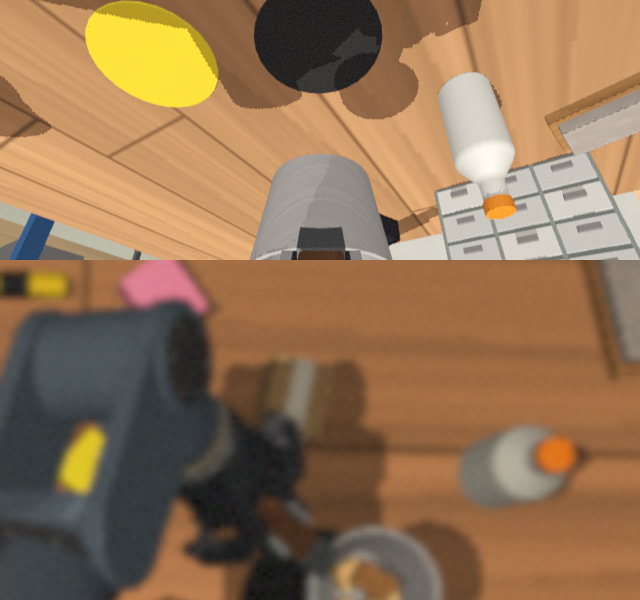

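The pot is lifted level, and the mat is clear at (318,35) in the upper half. Next I'll measure the bin from the top image and plan the carry and pour.

```bash
cat >> h.py <<'E'
def rows(wps,start=None):
    """rows of ONE call: each wp relative to start pose"""
    p,R=start or cur()
    for q,S in wps:
        d=R.inv().apply(np.array(q)-p); r=(R.inv()*S).as_rotvec()/(np.pi/2); print("["+",".join("%.3g"%round(v,3) for v in [*d,*r])+"],",end="")
    print(); return wps[-1]
def lerp(a,b,ts):
    from scipy.spatial.transform import Slerp
    s=Slerp([0,1],Ro.concatenate([a[1],b[1]])); return [(a[0]+(b[0]-a[0])*t,s(t)) for t in ts]
E
cat >> pot.py <<'E'
def pour(M,yaw,th,tilt=-40):
    """TCP pose with pot tipped th deg, mouth centre at M"""
    R=rot(yaw-90,tilt+th); Rp=Ro.from_euler('z',yaw,degrees=True)*Ro.from_euler('y',-th,degrees=True)
    g=np.array(M)+Rp.apply([.095,0,.040]); return g-R.apply([0,0,.054]),R
E
python3 - <<'E'
from pot import *
im=cv2.imread("pics/top0.png")[165:260,185:280]
hsv=cv2.cvtColor(im,cv2.COLOR_BGR2HSV)
for smax in (100,115,125):
    m=((hsv[...,1]<smax)&(hsv[...,2]>100)).astype(np.uint8); m=cv2.morphologyEx(m,cv2.MORPH_CLOSE,np.ones((5,5)))
    cs=cv2.findContours(m,0,1)[0]; r=cv2.minAreaRect(max(cs,key=cv2.contourArea)); b=cv2.boxPoints(r)+[185,165]
    P=ray("top",b,.07); print(smax,np.array(r[0])+[185,165],P.mean(0).round(4),np.linalg.norm(P-np.roll(P,1,0),axis=1).round(3), P[:,:2].round(3).tolist())
bc=np.array([.463,.33,0]); x=lambda y:np.array([np.cos(np.radians(y)),np.sin(np.radians(y)),0])
yaw=110; up=pour(bc-.01*x(yaw)+[0,0,.30],yaw,0)
s=cur(); e=lerp(s,up,[.5])[0]; print(s[0],up[0],e[0])
st=rows(lerp(s,up,[.03,.08,.15,.22,.29,.36,.43,.5])); rows(lerp(s,up,[.57,.64,.71,.78,.85,.92,.97,1]),start=st)
E
```

```text
Traceback (most recent call last):
ValueError: max() iterable argument is empty
```

```bash
python3 - <<'E'
from pot import *
im=cv2.imread("pics/top0.png")
hsv=cv2.cvtColor(im,cv2.COLOR_BGR2HSV); 
for r in (184,187,189,210,235,237,240): print(r,hsv[r,225:245:9].tolist())
for q in (196,200,203,206,210,260,263,266): print(q,hsv[211,q].tolist())
h=hsv[165:260,185:280].astype(int)
m=((h[...,0]>=13)).astype(np.uint8); m=cv2.morphologyEx(m,cv2.MORPH_CLOSE,np.ones((5,5))); m=cv2.morphologyEx(m,cv2.MORPH_OPEN,np.ones((5,5)))
r=cv2.minAreaRect(max(cv2.findContours(m,0,1)[0],key=cv2.contourArea)); b=cv2.boxPoints(r)+[185,165]
P=ray("top",b,.07); print(P.mean(0).round(4),np.linalg.norm(P-np.roll(P,1,0),axis=1).round(3), P[:,:2].round(3).tolist())
bc=np.array([.463,.33,0]); x=lambda y:np.array([np.cos(np.radians(y)),np.sin(np.radians(y)),0])
yaw=110; up=pour(bc-.01*x(yaw)+[0,0,.30],yaw,0)
s=cur(); e=lerp(s,up,[.5])[0]; print(s[0],up[0],e[0])
st=rows(lerp(s,up,[.03,.08,.15,.22,.29,.36,.43,.5])); rows(lerp(s,up,[.57,.64,.71,.78,.85,.92,.97,1]),start=st)
E
```

```text
184 [[13, 142, 151], [13, 141, 152], [13, 146, 155]]
187 [[14, 125, 165], [16, 121, 175], [16, 113, 187]]
189 [[17, 114, 176], [17, 115, 159], [16, 118, 151]]
210 [[17, 115, 199], [16, 113, 196], [16, 113, 196]]
235 [[16, 114, 179], [16, 114, 186], [17, 114, 183]]
237 [[14, 134, 162], [14, 143, 153], [13, 141, 152]]
240 [[14, 149, 156], [13, 143, 157], [13, 144, 154]]
196 [13, 144, 172]
200 [13, 144, 170]
203 [16, 115, 169]
206 [16, 109, 98]
210 [16, 114, 123]
260 [17, 105, 196]
263 [14, 118, 95]
266 [12, 141, 101]
[0.4602 0.3332 0.07  ] [0.343 0.345 0.344 0.341] [[0.627, 0.512], [0.636, 0.167], [0.293, 0.157], [0.284, 0.498]]
[ 0.53575804 -0.20276622  0.36204775] [0.42205659 0.4424911  0.3813664 ] [0.47890731 0.11986244 0.37170707]
[0.011,-0.013,-0.01,-0.011,0,-0.013],[0.029,-0.034,-0.027,-0.029,0,-0.035],[0.055,-0.064,-0.05,-0.054,0,-0.065],[0.081,-0.094,-0.073,-0.08,0,-0.095],[0.107,-0.124,-0.097,-0.105,0,-0.125],[0.132,-0.154,-0.12,-0.131,0,-0.156],[0.158,-0.184,-0.144,-0.156,0,-0.186],[0.184,-0.214,-0.167,-0.181,0,-0.216],
[0.033,-0.012,-0.029,-0.025,0,-0.03],[0.066,-0.024,-0.059,-0.051,0,-0.061],[0.099,-0.036,-0.088,-0.076,0,-0.091],[0.132,-0.049,-0.118,-0.102,0,-0.121],[0.165,-0.061,-0.147,-0.127,0,-0.151],[0.198,-0.073,-0.177,-0.152,0,-0.182],[0.222,-0.082,-0.198,-0.17,0,-0.203],[0.236,-0.087,-0.21,-0.181,0,-0.216],
```

```bash

python3 -m pendant "[[[0.011,-0.013,-0.01,-0.011,0,-0.013],[0.029,-0.034,-0.027,-0.029,0,-0.035],[0.055,-0.064,-0.05,-0.054,0,-0.065],[0.081,-0.094,-0.073,-0.08,0,-0.095],[0.107,-0.124,-0.097,-0.105,0,-0.125],[0.132,-0.154,-0.12,-0.131,0,-0.156],[0.158,-0.184,-0.144,-0.156,0,-0.186],[0.184,-0.214,-0.167,-0.181,0,-0.216]]]"
python3 -m pendant "[[[0.033,-0.012,-0.029,-0.025,0,-0.03],[0.066,-0.024,-0.059,-0.051,0,-0.061],[0.099,-0.036,-0.088,-0.076,0,-0.091],[0.132,-0.049,-0.118,-0.102,0,-0.121],[0.165,-0.061,-0.147,-0.127,0,-0.151],[0.198,-0.073,-0.177,-0.152,0,-0.182],[0.222,-0.082,-0.198,-0.17,0,-0.203],[0.236,-0.087,-0.21,-0.181,0,-0.216]]]"
python3 - <<'E'
from pot import *
print(state()["joint_positions"])
bc=np.array([.463,.333,0]); yaw=110; xx=np.array([np.cos(np.radians(yaw)),np.sin(np.radians(yaw)),0])
f=lambda th,z:pour(bc-.01*xx+[0,0,z],yaw,th)
s=cur(); print(s[0],f(0,.30)[0])
st=rows([f(t,z) for t,z in((3,.30),(8,.295),(15,.285),(24,.275),(33,.265),(42,.255),(51,.245),(60,.235))])
st=rows([f(t,z) for t,z in((69,.23),(78,.22),(86,.21),(94,.20),(102,.19),(110,.18),(118,.17),(125,.16))],st)
print(st[0])
E
```

```text
t: 7.05
tool_pos: [0.4778, 0.122, 0.3707]
ee_rot: [0.231, 0.693, 0.634, -0.254]
wrist_force: [0.3, -0.4, -2.8]
grip_width: 0.0227
grip_force: 108.1
t: 8.05
tool_pos: [0.4205, 0.4441, 0.3787]
ee_rot: [0.281, 0.537, 0.771, -0.198]
wrist_force: [0.4, -0.0, -2.9]
grip_width: 0.0229
grip_force: 108.1
[ 0.83964185  0.59625881  1.23403571 -0.60850801  1.66884495  0.53692184]
[0.42048637 0.44407448 0.37871226] [0.42205659 0.4454911  0.3813664 ]
[-0.009,0.002,-0.005,-0,0.035,0.003],[-0.019,0.002,-0.004,-0,0.091,0.003],[-0.031,0.002,0.002,-0.001,0.169,0.003],[-0.048,0.002,0.01,-0.001,0.269,0.003],[-0.065,0.002,0.022,-0.001,0.369,0.003],[-0.082,0.002,0.038,-0.001,0.469,0.003],[-0.096,0.001,0.057,-0.002,0.569,0.003],[-0.109,0.001,0.08,-0.002,0.669,0.003],
[-0.025,-0,-0.001,-0,0.1,0],[-0.052,0,0.007,0,0.2,0],[-0.077,0,0.018,-0,0.289,-0],[-0.101,-0,0.031,0,0.378,0],[-0.125,0,0.048,0,0.467,-0],[-0.147,0,0.068,0,0.556,0],[-0.168,0,0.09,-0,0.644,-0],[-0.185,-0,0.112,0,0.722,-0],
[0.51466226 0.19105909 0.2195828 ]
```

```bash

python3 -m pendant "[[[-0.009,0.002,-0.005,0,0.035,0],[-0.019,0.002,-0.004,0,0.091,0],[-0.031,0.002,0.002,0,0.169,0],[-0.048,0.002,0.01,0,0.269,0],[-0.065,0.002,0.022,0,0.369,0],[-0.082,0.002,0.038,0,0.469,0],[-0.096,0.001,0.057,0,0.569,0],[-0.109,0.001,0.08,0,0.669,0]]]"
python3 - <<'E'
from pot import *
print(state()["joint_positions"])
bc=np.array([.463,.333,0]); yaw=110; xx=np.array([np.cos(np.radians(yaw)),np.sin(np.radians(yaw)),0])
f=lambda th,z:pour(bc-.01*xx+[0,0,z],yaw,th)
plan([f(60,.235),f(125,.16)])
E
```

```text
t: 9.05
tool_pos: [0.4685, 0.3142, 0.3891]
ee_rot: [-0.144, 0.564, 0.807, 0.1]
wrist_force: [0.2, -0.1, -3.8]
grip_width: 0.0223
grip_force: 108.0
[ 0.25098135  0.34915139  1.52917589  0.36290656  1.31850757 -0.20012289]
[0.0033, 0.0013, 0.0024] [-0.0015, -0.0025, 0.0002] rows>=0.1
[-0.1849, -0.0, 0.112] [0.0, 0.7222, -0.0] rows>=6.1
```

```bash

python3 -m pendant "[[[-0.025,0,-0.001,0,0.1,0],[-0.052,0,0.007,0,0.2,0],[-0.077,0,0.018,0,0.289,0],[-0.101,0,0.031,0,0.378,0],[-0.125,0,0.048,0,0.467,0],[-0.147,0,0.068,0,0.556,0],[-0.168,0,0.09,0,0.644,0],[-0.185,0,0.112,0,0.722,0]]]"
python3 -m pendant "[[[0,0,0,0,0,0],[0,0,0,0,0,0],[0,0,0,0,0,0],[0,0,0,0,0,0]]]"
python3 - <<'E'
from pot import *
print(state()["joint_positions"])
a=get_image("scene")[:,:,::-1];b=get_image("top")[:,:,::-1]
cv2.imwrite("pics/p1.png",np.hstack([cv2.resize(a[80:220,250:420],None,fx=2.35,fy=2.35),cv2.resize(b[150:260,170:330],None,fx=2.5,fy=2.99)]))
E
```

```text
t: 10.05
tool_pos: [0.5155, 0.1875, 0.2189]
ee_rot: [-0.555, 0.423, 0.603, 0.387]
wrist_force: [0.4, 0.6, -1.7]
grip_width: 0.0224
grip_force: 108.4
t: 10.55
tool_pos: [0.5156, 0.1892, 0.2229]
ee_rot: [-0.553, 0.422, 0.605, 0.388]
wrist_force: [-0.5, 0.7, -1.8]
grip_width: 0.0223
grip_force: 108.4
[-0.22305275  0.91309598  1.65506778  1.03087458  1.79118362 -1.08774693]
```

View pics/p1.png

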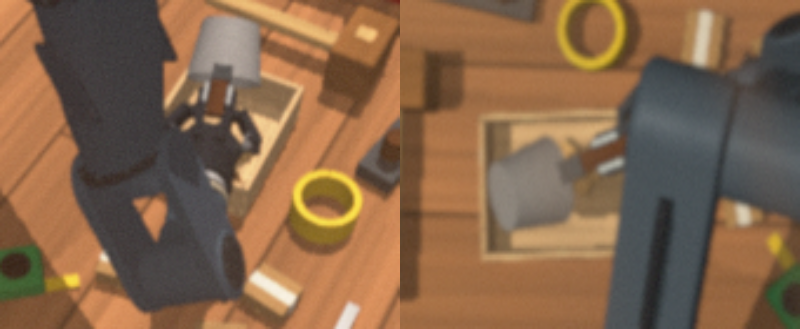

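The pot is tipped over the bin and the wrist load has dropped by about 1.5 N. I'll tilt a little further to be sure, then swing back upright.

```bash

python3 -m pendant "[[[0,0,0,0,0.1,0],[0,0,0,0,0.15,0],[0,0,0,0,0.05,0],[0,0,0,0,0.15,0],[0,0,0,0,0.05,0],[0,0,0,0,0,0],[0,0,0,0,0,0]]]"
python3 - <<'E'
from pot import *
bc=np.array([.463,.333,0]); yaw=110; xx=np.array([np.cos(np.radians(yaw)),np.sin(np.radians(yaw)),0])
f=lambda th,z:pour(bc-.01*xx+[0,0,z],yaw,th)
st=rows([f(t,z) for t,z in((118,.17),(110,.18),(101,.19),(92,.20),(83,.21),(74,.22),(66,.23),(60,.235))],f(125,.16))
st=rows([f(t,z) for t,z in((51,.245),(42,.255),(33,.265),(24,.275),(15,.285),(6,.295),(0,.30))],st)
E
```

```text
t: 11.52
tool_pos: [0.5158, 0.1889, 0.2221]
ee_rot: [-0.553, 0.422, 0.604, 0.388]
wrist_force: [0.8, -1.3, -3.0]
grip_width: 0.0222
grip_force: 108.4
[0.027,0,0.006,-0,-0.078,0],[0.056,0,0.015,0,-0.167,0],[0.085,0,0.029,0,-0.267,0],[0.112,0,0.046,-0,-0.367,0],[0.135,0,0.065,-0,-0.467,0],[0.156,0,0.085,0,-0.567,0],[0.172,0,0.105,0,-0.656,0],[0.18,0,0.12,0,-0.722,0],
[0.026,-0,-0,0,-0.1,0],[0.05,-0,0.003,-0,-0.2,0],[0.071,-0,0.009,0,-0.3,0],[0.09,-0,0.018,0,-0.4,0],[0.106,-0,0.029,-0,-0.5,-0],[0.119,-0,0.042,-0,-0.6,0],[0.125,-0,0.053,0,-0.667,0],
```

Then carry the pot off towards the mat, so that the top view shows the bin clear and the pot's inside.

```bash

python3 -m pendant "[[[0.027,0,0.006,0,-0.078,0],[0.056,0,0.015,0,-0.167,0],[0.085,0,0.029,0,-0.267,0],[0.112,0,0.046,0,-0.367,0],[0.135,0,0.065,0,-0.467,0],[0.156,0,0.085,0,-0.567,0],[0.172,0,0.105,0,-0.656,0],[0.18,0,0.12,0,-0.722,0]]]"
python3 -m pendant "[[[0.026,0,0,0,-0.1,0],[0.05,0,0.003,0,-0.2,0],[0.071,0,0.009,0,-0.3,0],[0.09,0,0.018,0,-0.4,0],[0.106,0,0.029,0,-0.5,0],[0.119,0,0.042,0,-0.6,0],[0.125,0,0.053,0,-0.667,0],[0.125,0,0.053,0,-0.667,0]]]"
python3 - <<'E'
from pot import *
import pickle
# mat from w3 (unobstructed)
im=cv2.imread("pics/w3.png"); c=pickle.load(open("w3.pkl","rb"))
hsv=cv2.cvtColor(im,cv2.COLOR_BGR2HSV); m=(hsv[...,2]<75).astype(np.uint8); m[130:]=0;m[:,:230]=0;m[:,410:]=0
m=cv2.morphologyEx(m,cv2.MORPH_OPEN,np.ones((5,5)))
k=max(cv2.findContours(m,0,1)[0],key=cv2.contourArea).reshape(-1,2); k=k[k[:,1]>2]
P=ray("wrist",k,.004,c)[:,:2]
A=np.c_[2*P,np.ones(len(P))]
for _ in range(4):
    s=np.linalg.lstsq(A,(P**2).sum(1),rcond=None)[0]; r=np.sqrt(s[2]+s[0]**2+s[1]**2); e=np.abs(np.hypot(*(P-s[:2]).T)-r); P=P[e<max(.0015,2*e.std())]; A=np.c_[2*P,np.ones(len(P))]
print("mat",s[:2],r,len(P))
o=[s[0],s[1],.004+.2]
a=cur(); b=grasp(o,59.3,-40); print(a[0],b[0])
st=rows(lerp(a,b,[.03,.08,.15,.22,.29,.36,.43,.5])); rows(lerp(a,b,[.57,.64,.71,.78,.85,.92,.97,1]),start=st)
E
```

```text
t: 12.52
tool_pos: [0.4675, 0.3166, 0.3911]
ee_rot: [-0.143, 0.564, 0.807, 0.099]
wrist_force: [-0.9, -0.0, -2.5]
grip_width: 0.0219
grip_force: 108.2
t: 13.52
tool_pos: [0.4208, 0.4439, 0.3798]
ee_rot: [0.278, 0.537, 0.771, -0.199]
wrist_force: [0.1, 0.1, -2.0]
grip_width: 0.0223
grip_force: 108.2
mat [ 0.46301658 -0.3256015 ] 0.0733914599244744 235
[0.42081417 0.4439121  0.37981172] [ 0.52923937 -0.2140696   0.3653664 ]
[-0.015,-0.004,0.013,0.011,0,0.013],[-0.039,-0.01,0.035,0.029,0,0.035],[-0.074,-0.019,0.065,0.054,0,0.065],[-0.108,-0.027,0.095,0.079,0,0.096],[-0.143,-0.036,0.125,0.104,0.001,0.126],[-0.177,-0.045,0.156,0.129,0.001,0.157],[-0.212,-0.053,0.186,0.154,0.001,0.187],[-0.246,-0.062,0.216,0.179,0.001,0.218],
[-0.034,0.012,0.03,0.025,0,0.03],[-0.068,0.024,0.06,0.05,0,0.061],[-0.102,0.035,0.089,0.075,0,0.091],[-0.136,0.047,0.119,0.1,0.001,0.122],[-0.17,0.059,0.149,0.125,0.001,0.152],[-0.204,0.071,0.179,0.15,0.001,0.183],[-0.228,0.079,0.2,0.168,0.001,0.205],[-0.243,0.085,0.213,0.179,0.001,0.218],
```

```bash

python3 -m pendant "[[[-0.015,-0.004,0.013,0.011,0,0.013],[-0.039,-0.01,0.035,0.029,0,0.035],[-0.074,-0.019,0.065,0.054,0,0.065],[-0.108,-0.027,0.095,0.079,0,0.096],[-0.143,-0.036,0.125,0.104,0.001,0.126],[-0.177,-0.045,0.156,0.129,0.001,0.157],[-0.212,-0.053,0.186,0.154,0.001,0.187],[-0.246,-0.062,0.216,0.179,0.001,0.218]]]"
python3 -m pendant "[[[-0.034,0.012,0.03,0.025,0,0.03],[-0.068,0.024,0.06,0.05,0,0.061],[-0.102,0.035,0.089,0.075,0,0.091],[-0.136,0.047,0.119,0.1,0.001,0.122],[-0.17,0.059,0.149,0.125,0.001,0.152],[-0.204,0.071,0.179,0.15,0.001,0.183],[-0.228,0.079,0.2,0.168,0.001,0.205],[-0.243,0.085,0.213,0.179,0.001,0.218]]]"
python3 - <<'E'
from pot import *
b=get_image("top")[:,:,::-1]; cv2.imwrite("pics/top2.png",b)
cv2.imwrite("pics/p2.png",np.hstack([cv2.resize(b[150:260,180:290],None,fx=3.6,fy=4,interpolation=2),cv2.resize(b[150:260,360:470],None,fx=3.6,fy=4,interpolation=2)]))
a=cur(); o=[.463,-.3256,.004]; plan([grasp(o,59.3,-40)]); d=grasp([.463,-.3256,.003],59.3,-40)
rows(lerp(a,d,[.05,.15,.32,.5,.68,.84,.93,.96]))
E
```

```text
t: 14.52
tool_pos: [0.4761, 0.1106, 0.3768]
ee_rot: [0.229, 0.698, 0.63, -0.25]
wrist_force: [0.9, 0.6, -2.9]
grip_width: 0.0222
grip_force: 108.2
t: 15.52
tool_pos: [0.5292, -0.2183, 0.3687]
ee_rot: [0.169, 0.82, 0.461, -0.293]
wrist_force: [0.4, 0.3, -2.4]
grip_width: 0.0227
grip_force: 108.2
[0.1332, -0.0057, 0.1537] [0.0008, -0.0043, -0.0075] rows>=3.3
[0.007,-0,0.008,0,-0,-0],[0.02,-0.001,0.023,0,-0.001,-0.001],[0.043,-0.002,0.049,0,-0.001,-0.002],[0.067,-0.003,0.077,0,-0.002,-0.004],[0.091,-0.004,0.105,0.001,-0.003,-0.005],[0.112,-0.005,0.13,0.001,-0.004,-0.006],[0.124,-0.005,0.144,0.001,-0.004,-0.007],[0.128,-0.006,0.148,0.001,-0.004,-0.007],
```

View pics/p2.png

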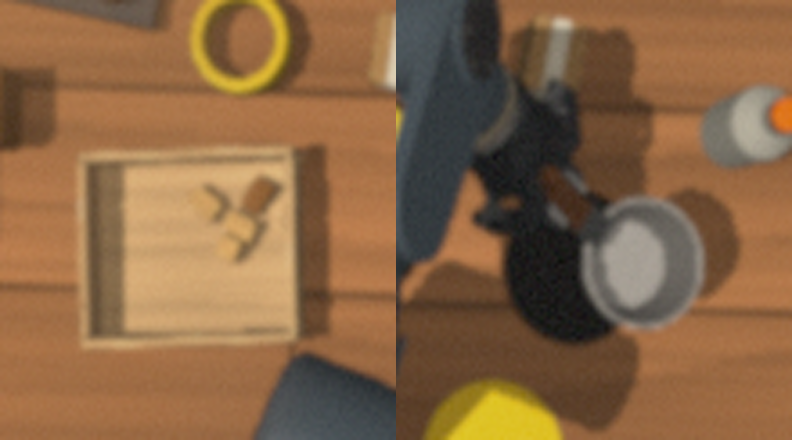

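The bin holds three beech offcuts and one dark one, and the pot is empty. Now I'll set the pot down on the mat.

```bash

python3 -m pendant "[[[0.007,0,0.008,0,0,0],[0.02,-0.001,0.023,0,-0.001,-0.001],[0.043,-0.002,0.049,0,-0.001,-0.002],[0.067,-0.003,0.077,0,-0.002,-0.004],[0.091,-0.004,0.105,0,-0.003,-0.005],[0.112,-0.005,0.13,0,-0.004,-0.006],[0.122,-0.005,0.141,0,-0.004,-0.007],[0.126,-0.006,0.146,0,-0.004,-0.007]]]"
python3 -m pendant "[[[0,0,0,0,0,0],[0.001,0,0.001,0,0,0],[0.002,0,0.002,0,0,0],[0.002,0,0.002,0,0,0]]]"
python3 - <<'E'
from pot import *
plan([grasp([.463,-.3256,.004],59.3,-40)]); print(state()["wrist_force"])
E
```

```text
t: 16.58
tool_pos: [0.5289, -0.2084, 0.1737]
ee_rot: [0.169, 0.814, 0.469, -0.297]
wrist_force: [-0.4, -0.5, -2.3]
grip_width: 0.022
grip_force: 108.1
t: 17.08
tool_pos: [0.5292, -0.2092, 0.1723]
ee_rot: [0.17, 0.815, 0.468, -0.296]
wrist_force: [0.6, -0.6, -2.3]
grip_width: 0.0221
grip_force: 108.1
[0.0013, 0.0024, 0.008] [0.0027, -0.0007, 0.0035] rows>=0.1
[ 0.58857755 -0.60251742 -2.31219152]
```

```bash

python3 -m pendant "[[[0.002,0.002,0.002,0,0,0],[0.003,0.002,0.003,0,0,0],[0.004,0.002,0.005,0,0,0],[0.004,0.002,0.005,0,0,0]]]"
python3 -m pendant "[[[0.001,0,0.0005,0,0,0],[0.001,0,0.001,0,0,0],[0.001,0,0.0015,0,0,0]]]"
```

```text
t: 17.58
tool_pos: [0.5306, -0.2102, 0.1652]
ee_rot: [0.169, 0.815, 0.468, -0.297]
wrist_force: [0.8, 0.7, -1.9]
grip_width: 0.0219
grip_force: 108.1
t: 17.95
tool_pos: [0.5307, -0.2104, 0.1637]
ee_rot: [0.17, 0.815, 0.468, -0.297]
wrist_force: [-0.4, 0.0, -2.5]
grip_width: 0.0226
grip_force: 108.1
```

```bash

python3 -m pendant "[[[0.001,0,0.001,0,0,0],[0.001,0,0.001,0,0,0],[0.001,0,0.001,0,0,0]]]"
python3 -m pendant "[[[0.001,0,0.001,0,0,0],[0.001,0,0.001,0,0,0],[0.001,0,0.001,0,0,0]]]"
python3 -m pendant "[[[0.001,0,0.001,0,0,0],[0.001,0,0.001,0,0,0],[0.001,0,0.001,0,0,0]]]"
```

```text
t: 18.32
tool_pos: [0.5308, -0.2103, 0.1627]
ee_rot: [0.17, 0.815, 0.468, -0.297]
wrist_force: [0.2, 1.7, 0.3]
grip_width: 0.0225
grip_force: 108.7
t: 18.7
tool_pos: [0.531, -0.2101, 0.1625]
ee_rot: [0.17, 0.815, 0.468, -0.297]
wrist_force: [0.6, 3.8, 8.1]
grip_width: 0.0225
grip_force: 109.7
t: 19.08
tool_pos: [0.5312, -0.2099, 0.1622]
ee_rot: [0.171, 0.815, 0.468, -0.297]
wrist_force: [1.6, 5.8, 12.7]
grip_width: 0.0223
grip_force: 110.4
```

Contact. Release and back off, then take a wide wrist view of the cartons.

```bash

python3 -m pendant "[[[-0.001,0,-0.001,0,0,0],[-0.001,0,-0.001,0,0,0],[-0.001,0,-0.001,0,0,0],[-0.001,0,-0.001,0,0,0],[-0.001,0,-0.001,0,0,0]]]" 1
python3 -m pendant "[[[0,0,-0.02,0,0,0],[0,0,-0.06,0,0,0],[0,0,-0.1,0,0,0],[0,0,-0.14,0,0,0],[0,0,-0.14,0,0,0]]]"
python3 - <<'E'
from pot import *
c=calibration("wrist"); im=get_image("wrist")[:,:,::-1]; cv2.imwrite("pics/w4.png",im)
plan([([.50,0,.43],rot(0)),([.56,.04,.43],rot(0))])
E
```

```text
t: 19.7
tool_pos: [0.5307, -0.2103, 0.1607]
ee_rot: [0.169, 0.815, 0.468, -0.297]
wrist_force: [0.2, -0.7, -0.4]
grip_width: 0.0854
grip_force: 0.0
t: 20.32
tool_pos: [0.5787, -0.1307, 0.2718]
ee_rot: [0.172, 0.815, 0.469, -0.293]
wrist_force: [0.1, 0.0, -0.3]
grip_width: 0.0854
grip_force: 0.0
[-0.0453, -0.1324, -0.171] [-0.1152, 0.4329, -0.322] rows>=4.6
[0.04, 0.06, 0.0] [0.0, 0.0, 0.0] rows>=1.2
```

View pics/w4.png

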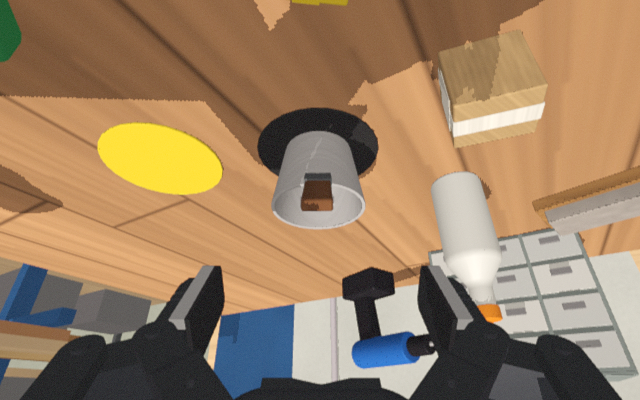

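The pot stands upright on its mat, centred near (318,160), and the gripper is clear. Next I'll look at all the cartons at once.

```bash
python3 - <<'E'
from pot import *
a=cur(); m=(np.array([.55,-.06,.43]),rot(30)); plan([m,([.50,-.05,.45],rot(90))])
E
```

```text
[-0.0658, -0.059, -0.1538] [-0.231, 0.4016, -0.6409] rows>=6.7
[0.0337, -0.0383, -0.02] [0.0, 0.0, -0.6667] rows>=5.6
```

```bash

python3 -m pendant "[[[-0.066,-0.059,-0.154,-0.231,0.402,-0.641],[-0.066,-0.059,-0.154,-0.231,0.402,-0.641],[-0.066,-0.059,-0.154,-0.231,0.402,-0.641],[-0.066,-0.059,-0.154,-0.231,0.402,-0.641],[-0.066,-0.059,-0.154,-0.231,0.402,-0.641],[-0.066,-0.059,-0.154,-0.231,0.402,-0.641],[-0.066,-0.059,-0.154,-0.231,0.402,-0.641],[-0.066,-0.059,-0.154,-0.231,0.402,-0.641]]]"
python3 -m pendant "[[[0.034,-0.038,-0.02,0,0,-0.667],[0.034,-0.038,-0.02,0,0,-0.667],[0.034,-0.038,-0.02,0,0,-0.667],[0.034,-0.038,-0.02,0,0,-0.667],[0.034,-0.038,-0.02,0,0,-0.667],[0.034,-0.038,-0.02,0,0,-0.667],[0.034,-0.038,-0.02,0,0,-0.667],[0.034,-0.038,-0.02,0,0,-0.667]]]"
python3 -m pendant "[[[0,0,0,0,0,0],[0,0,0,0,0,0]]]"
python3 - <<'E'
from pot import *
import pickle
c=calibration("wrist"); im=get_image("wrist")[:,:,::-1]; cv2.imwrite("pics/w5.png",im); pickle.dump(c,open("w5.pkl","wb")); print(state()["joint_positions"])
E
```

```text
t: 21.38
tool_pos: [0.549, -0.0625, 0.4275]
ee_rot: [-0.003, 0.503, 0.865, -0.001]
wrist_force: [0.3, -0.4, -0.8]
grip_width: 0.0853
grip_force: 0.0
t: 22.38
tool_pos: [0.4998, -0.0506, 0.4485]
ee_rot: [-0.002, 0.002, 1.0, 0.0]
wrist_force: [-0.2, 0.5, -1.5]
grip_width: 0.0855
grip_force: 0.0
t: 22.62
tool_pos: [0.5, -0.0507, 0.4489]
ee_rot: [-0.002, 0.001, 1.0, 0.0]
wrist_force: [-0.9, -1.0, 0.0]
grip_width: 0.0851
grip_force: 0.0
[-3.23701198e-01  2.10838591e-01  1.52296477e+00 -2.80005015e-04
  1.41171102e+00 -1.89238296e+00]
```

View pics/w5.png

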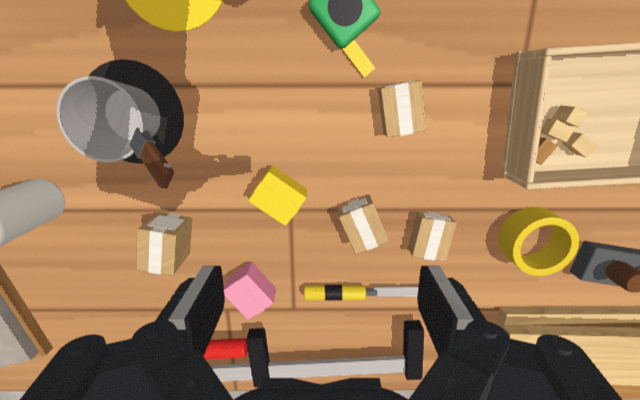

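The wide view shows the three loose cartons at (403,110), (361,225) and (432,237), the base at (164,245), the pot on its mat, and all four offcuts in the bin. Next I'll build a numeric carton mask.

```bash
cat > box.py <<'E'
from h import *
def mask(im):
    hsv=cv2.cvtColor(im,cv2.COLOR_BGR2HSV).astype(int); H,S,V=hsv[...,0],hsv[...,1],hsv[...,2]
    m=(((H>=15)&(H<=24)&(S<125)&(V>60))|((S<70)&(V>90))).astype(np.uint8)
    return cv2.morphologyEx(cv2.morphologyEx(m,cv2.MORPH_OPEN,np.ones((3,3))),cv2.MORPH_CLOSE,np.ones((5,5)))
def find(im,seed):
    m=mask(im); n,l,st,ce=cv2.connectedComponentsWithStats(m); k=l[int(seed[1]),int(seed[0])]
    if k==0: return None
    c=max(cv2.findContours((l==k).astype(np.uint8),0,1)[0],key=cv2.contourArea); return c.reshape(-1,2),st[k]
E
python3 - <<'E'
from box import *
import pickle; c=pickle.load(open("w5.pkl","rb")); im=cv2.imread("pics/w5.png"); hsv=cv2.cvtColor(im,cv2.COLOR_BGR2HSV)
for p in((388,112),(403,110),(418,105),(375,90),(345,228),(361,225),(420,240),(145,250),(160,222),(180,245),(300,160),(450,130)): print(p,hsv[p[1],p[0]])
for s in((403,110),(361,235),(432,237),(155,255)):
    r=find(im,s)
    if r: 
        b=cv2.minAreaRect(r[0]); P=ray("wrist",cv2.boxPoints(b),.044,c); print(s,r[1],b,P.mean(0).round(3),np.linalg.norm(P-np.roll(P,1,0),axis=1).round(3))
E
```

```text
(388, 112) [ 18 106 219]
(403, 110) [ 20  23 251]
(418, 105) [ 17 111 213]
(375, 90) [ 14 138 151]
(345, 228) [ 18 111 215]
(361, 225) [ 19  25 251]
(420, 240) [ 18 108 217]
(145, 250) [ 17 110 215]
(160, 222) [ 18  31 167]
(180, 245) [ 17 121 133]
(300, 160) [ 15 123 207]
(450, 130) [ 14 121 221]
(403, 110) [ 381   81   58   57 2194] ((408.4039611816406, 107.97200012207031), (52.860652923583984, 52.14511489868164), 79.69515228271484) [0.453 0.068 0.044] [0.071 0.068 0.07  0.071]
(361, 235) [ 340  197   49   57 1807] ((361.9914245605469, 224.14657592773438), (52.25996780395508, 37.15972137451172), 66.80140686035156) [0.623 0.012 0.044] [0.086 0.054 0.085 0.057]
(432, 237) [ 413  212   43   49 1616] ((434.42144775390625, 236.655029296875), (38.46902084350586, 47.55503845214844), 8.426968574523926) [0.644 0.123 0.044] [0.061 0.079 0.058 0.08 ]
(155, 255) [ 136  213   55   63 2436] ((161.4322967529297, 243.09225463867188), (51.74885940551758, 62.19514465332031), 6.519801616668701) [ 0.654 -0.295  0.044] [0.08  0.108 0.075 0.108]
```

```bash
cat >> box.py <<'E'
def top(im,seed,c,vmin=190,dbg=None):
    hsv=cv2.cvtColor(im,cv2.COLOR_BGR2HSV).astype(int); H,S,V=hsv[...,0],hsv[...,1],hsv[...,2]
    m=((((H>=16)&(H<=24)&(S<121))|(S<70))&(V>vmin)).astype(np.uint8)
    m=cv2.morphologyEx(cv2.morphologyEx(m,cv2.MORPH_CLOSE,np.ones((3,3))),cv2.MORPH_OPEN,np.ones((7,7)))
    n,l,st,ce=cv2.connectedComponentsWithStats(m,connectivity=4); k=l[int(seed[1]),int(seed[0])]
    if k==0: print("no comp"); return
    ct=max(cv2.findContours((l==k).astype(np.uint8),0,1)[0],key=cv2.contourArea)
    for h in (.032,.044,.07,.114,.158):
        P=ray("wrist",ct.reshape(-1,2),h,c)[:,:2]; P2=(P*1e4).astype(np.float32); r=cv2.minAreaRect(P2); b=cv2.boxPoints(r)/1e4
        e=[np.linalg.norm(b[1]-b[0]),np.linalg.norm(b[2]-b[1])]; d=(b[1]-b[0]) if e[0]>e[1] else (b[2]-b[1])
        az=(np.degrees(np.arctan2(d[1],d[0]))+90)%180-90
        px=343.2/(c["world_from_camera"][2][3]-h)
        print("h",h,"c",(np.array(r[0])/1e4).round(4),"LxW mm",round(max(e)*1e3,1),round(min(e)*1e3,1),"az of long",round(az,1),"fill",round(cv2.contourArea(P2)/(r[1][0]*r[1][1]),3),"mm/px",round(1e3/px,2))
E
python3 - <<'E'
from box import *
import pickle; c=pickle.load(open("w5.pkl","rb")); im=cv2.imread("pics/w5.png")
for s in((403,110),(361,225),(432,237),(160,255)): print(s); top(im,s,c)
E
```

```text
(403, 110)
h 0.032 c [0.4549 0.0648] LxW mm 69.8 54.5 az of long 10.8 fill 0.934 mm/px 1.42
h 0.044 c [0.4539 0.0619] LxW mm 68.1 53.2 az of long 10.8 fill 0.934 mm/px 1.38
h 0.07 c [0.4518 0.0557] LxW mm 64.4 50.3 az of long 10.8 fill 0.934 mm/px 1.31
h 0.114 c [0.4482 0.0453] LxW mm 58.1 45.4 az of long 10.8 fill 0.934 mm/px 1.18
h 0.158 c [0.4447 0.0348] LxW mm 51.8 40.4 az of long 10.8 fill 0.934 mm/px 1.05
(361, 225)
h 0.032 c [0.6353 0.0167] LxW mm 71.3 56.5 az of long 23.9 fill 0.903 mm/px 1.42
h 0.044 c [0.6298 0.015 ] LxW mm 69.6 55.1 az of long 23.9 fill 0.903 mm/px 1.38
h 0.07 c [0.6181 0.0114] LxW mm 65.8 52.1 az of long 23.9 fill 0.903 mm/px 1.31
h 0.114 c [0.5982 0.0053] LxW mm 59.3 47.0 az of long 23.9 fill 0.903 mm/px 1.18
h 0.158 c [ 0.5784 -0.0008] LxW mm 52.9 41.9 az of long 23.9 fill 0.903 mm/px 1.05
(432, 237)
h 0.032 c [0.6542 0.1273] LxW mm 70.2 54.4 az of long -7.8 fill 0.913 mm/px 1.42
h 0.044 c [0.6484 0.1229] LxW mm 68.4 53.0 az of long -7.8 fill 0.913 mm/px 1.38
h 0.07 c [0.6356 0.1134] LxW mm 64.7 50.1 az of long -7.8 fill 0.913 mm/px 1.31
h 0.114 c [0.614  0.0973] LxW mm 58.4 45.2 az of long -7.8 fill 0.913 mm/px 1.18
h 0.158 c [0.5924 0.0812] LxW mm 52.0 40.3 az of long -7.8 fill 0.913 mm/px 1.05
(160, 255)
h 0.032 c [ 0.6753 -0.3126] LxW mm 76.0 58.2 az of long -10.0 fill 0.93 mm/px 1.42
h 0.044 c [ 0.6689 -0.3062] LxW mm 74.1 56.8 az of long -10.0 fill 0.93 mm/px 1.38
h 0.07 c [ 0.655  -0.2922] LxW mm 70.1 53.7 az of long -10.0 fill 0.93 mm/px 1.31
h 0.114 c [ 0.6316 -0.2686] LxW mm 63.2 48.4 az of long -10.0 fill 0.93 mm/px 1.18
h 0.158 c [ 0.6081 -0.245 ] LxW mm 56.4 43.2 az of long -10.0 fill 0.93 mm/px 1.05
```

The areas match 68 x 56 mm tops. I'll take a nadir view of the base to pin its pose.

```bash
cat >> box.py <<'E'
def nadir(xy,az,z):
    R=rot(az+90); return np.array([*xy,z])-R.apply([.085,0,0])*[1,1,0],R
E
python3 - <<'E'
from box import *
plan([nadir([.655,-.292],-10,.30)])
E
```

```text
[-0.2398, -0.2557, 0.1478] [0.0004, -0.0025, 0.1098] rows>=6.1
```

```bash

python3 -m pendant "[[[-0.24,-0.256,0.148,0,-0.0025,0.11],[-0.24,-0.256,0.148,0,-0.0025,0.11],[-0.24,-0.256,0.148,0,-0.0025,0.11],[-0.24,-0.256,0.148,0,-0.0025,0.11],[-0.24,-0.256,0.148,0,-0.0025,0.11],[-0.24,-0.256,0.148,0,-0.0025,0.11],[-0.24,-0.256,0.148,0,-0.0025,0.11],[-0.24,-0.256,0.148,0,-0.0025,0.11]]]"
python3 -m pendant "[[[0,0,0,0,0,0],[0,0,0,0,0,0]]]"
cat > snap.py <<'E'
import sys,pickle
from box import *
n=sys.argv[1]; xy=[float(v) for v in sys.argv[2:5]]
c=calibration("wrist"); im=get_image("wrist")[:,:,::-1].copy(); cv2.imwrite(f"pics/{n}.png",im); pickle.dump(c,open(n+".pkl","wb"))
T=np.array(c["world_from_camera"]); q=T[:3,:3].T@(np.array(xy)-T[:3,3]); s=(np.array(c["intrinsics"])@q/q[2])[:2]
print("seed",s); top(im,s,c)
E
python3 snap.py b1 .655 -.292 .07
```

```text
t: 23.68
tool_pos: [0.7388, -0.307, 0.2985]
ee_rot: [-0.001, 0.087, 0.996, 0.001]
wrist_force: [-0.1, -0.5, -0.1]
grip_width: 0.0853
grip_force: 0.0
t: 23.92
tool_pos: [0.739, -0.3058, 0.3024]
ee_rot: [0.001, 0.087, 0.996, -0.0]
wrist_force: [0.3, 0.3, 0.4]
grip_width: 0.0855
grip_force: 0.0
seed [319.76069781  76.71666763]
h 0.032 c [ 0.6548 -0.2932] LxW mm 77.7 61.7 az of long -10.4 fill 0.95 mm/px 0.99
h 0.044 c [ 0.6548 -0.2932] LxW mm 75.0 59.5 az of long -10.4 fill 0.95 mm/px 0.96
h 0.07 c [ 0.6548 -0.2931] LxW mm 69.1 54.8 az of long -10.4 fill 0.95 mm/px 0.88
h 0.114 c [ 0.6549 -0.2929] LxW mm 59.0 46.8 az of long -10.4 fill 0.95 mm/px 0.75
h 0.158 c [ 0.6549 -0.2927] LxW mm 49.0 38.9 az of long -10.4 fill 0.95 mm/px 0.62
```

Base pose: (0.6548, -0.2931), azimuth -10.4°. Now the middle carton.

```bash
python3 - <<'E'
from box import *
s=cur(); e=nadir([.630,.015],23.9,.26); rows(lerp(s,e,[.12,.25,.4,.55,.7,.85,1,1]))
E
```

```text
[0.011,0.041,0.005,-0,0,-0.045],[0.023,0.086,0.01,-0,0,-0.094],[0.037,0.138,0.017,-0,0.001,-0.15],[0.051,0.19,0.023,-0,0.001,-0.207],[0.065,0.241,0.029,-0,0.001,-0.263],[0.078,0.293,0.036,-0,0.001,-0.32],[0.092,0.345,0.042,-0.001,0.001,-0.376],[0.092,0.345,0.042,-0.001,0.001,-0.376],
```

```bash

python3 -m pendant "[[[0.011,0.041,0.005,0,0,-0.045],[0.023,0.086,0.01,0,0,-0.094],[0.037,0.138,0.017,0,0.001,-0.15],[0.051,0.19,0.023,0,0.001,-0.207],[0.065,0.241,0.029,0,0.001,-0.263],[0.078,0.293,0.036,0,0.001,-0.32],[0.092,0.345,0.042,0,0.001,-0.376],[0.092,0.345,0.042,0,0.001,-0.376]]]"
python3 -m pendant "[[[0,0,0,0,0,0],[0,0,0,0,0,0]]]"
python3 snap.py c1 .630 .015 .044
```

```text
t: 24.98
tool_pos: [0.7068, 0.0541, 0.2587]
ee_rot: [-0.001, -0.21, 0.978, 0.001]
wrist_force: [0.2, -0.1, -0.3]
grip_width: 0.0854
grip_force: 0.0
t: 25.22
tool_pos: [0.7087, 0.0473, 0.2588]
ee_rot: [0.0, -0.206, 0.979, -0.0]
wrist_force: [-0.1, -0.1, -0.3]
grip_width: 0.0857
grip_force: 0.0
seed [323.29308465  77.81457283]
h 0.032 c [0.6296 0.0151] LxW mm 71.6 56.9 az of long 23.7 fill 0.965 mm/px 0.86
h 0.044 c [0.6297 0.015 ] LxW mm 68.7 54.6 az of long 23.7 fill 0.965 mm/px 0.83
h 0.07 c [0.6298 0.0148] LxW mm 62.4 49.6 az of long 23.7 fill 0.965 mm/px 0.75
h 0.114 c [0.63   0.0145] LxW mm 51.8 41.1 az of long 23.7 fill 0.965 mm/px 0.63
h 0.158 c [0.6301 0.0141] LxW mm 41.2 32.7 az of long 23.7 fill 0.965 mm/px 0.5
```

It measures 44 mm high. Descend and grip.

```bash
python3 - <<'E'
from box import *
s=cur(); R=rot(113.7); plan([([.6297,.015,.13],R),([.6297,.015,.078],R)])
E
```

```text
[0.0851, 0.0023, 0.1286] [0.0002, -0.0002, 0.0003] rows>=2.5
[0.0, 0.0, 0.052] [0.0, 0.0, 0.0] rows>=0.8
```

```bash

python3 -m pendant "[[[0.04,0.001,0.05,0,0,0],[0.085,0.0023,0.1,0,0,0],[0.085,0.0023,0.129,0,0,0],[0.085,0.0023,0.129,0,0,0],[0.085,0.0023,0.129,0,0,0]]]" 1
python3 - <<'E'
from box import *
s=cur(); R=rot(113.7); plan([([.6297,.015,.078],R)])
E
```

```text
t: 25.9
tool_pos: [0.6313, 0.0157, 0.1304]
ee_rot: [0.001, -0.206, 0.979, -0.0]
wrist_force: [0.3, 0.3, -0.1]
grip_width: 0.0852
grip_force: 0.0
[0.0018, 0.0, 0.0524] [-0.0005, 0.0013, 0.001] rows>=0.8
```

```bash

python3 -m pendant "[[[0.001,0,0.025,0,0,0],[0.001,0,0.045,0,0,0],[0.001,0,0.052,0,0,0],[0.001,0,0.052,0,0,0]]]"
python3 -m pendant "[[[0,0,0,0,0,0],[0,0,0,0,0,0],[0,0,0,0,0,0],[0,0,0,0,0,0],[0,0,0,0,0,0]]]" 0 50
python3 -m pendant "[[[0,0,-0.01,0,0,0],[0,0,-0.03,0,0,0],[0,0,-0.08,0,0,0],[0,0,-0.13,0,0,0],[0,0,-0.18,0,0,0],[0,0,-0.18,0,0,0],[0,0,-0.18,0,0,0]]]"
python3 - <<'E'
from box import *
R=rot(79.6); s=cur(); rows(lerp(s,(np.array([.6548,-.2931,.25]),R),[.1,.25,.4,.55,.7,.85,.95,1]))
E
```

```text
t: 26.4
tool_pos: [0.6286, 0.0163, 0.077]
ee_rot: [-0.001, -0.207, 0.978, 0.0]
wrist_force: [-0.5, 0.7, 0.9]
grip_width: 0.0854
grip_force: 0.0
t: 27.02
tool_pos: [0.6293, 0.016, 0.0782]
ee_rot: [0.001, -0.207, 0.978, -0.0]
wrist_force: [1.0, -1.3, 5.0]
grip_width: 0.0549
grip_force: 55.2
t: 27.9
tool_pos: [0.6275, 0.0164, 0.2567]
ee_rot: [-0.002, -0.207, 0.978, 0.001]
wrist_force: [-0.0, 1.0, -4.3]
grip_width: 0.0557
grip_force: 54.7
[0.01,-0.029,0.001,0,-0,0.038],[0.025,-0.074,0.002,0,-0.001,0.095],[0.04,-0.118,0.003,0,-0.001,0.152],[0.055,-0.162,0.003,0,-0.001,0.209],[0.07,-0.206,0.004,0.001,-0.002,0.266],[0.085,-0.25,0.005,0.001,-0.002,0.324],[0.095,-0.279,0.006,0.001,-0.002,0.362],[0.1,-0.294,0.006,0.001,-0.002,0.381],
```

```bash

python3 -m pendant "[[[0.01,-0.029,0.001,0,0,0.038],[0.025,-0.074,0.002,0,-0.001,0.095],[0.04,-0.118,0.003,0,-0.001,0.152],[0.055,-0.162,0.003,0,-0.001,0.209],[0.07,-0.206,0.004,0,-0.002,0.266],[0.085,-0.25,0.005,0,-0.002,0.324],[0.095,-0.279,0.006,0,-0.002,0.362],[0.1,-0.294,0.006,0,-0.002,0.381]]]"
python3 -m pendant "[[[0,0,0,0,0,0],[0,0,0,0,0,0],[0,0,0,0,0,0]]]"
python3 - <<'E'
from box import *
R=rot(79.6); plan([([.6548,-.2931,.160],R)])
E
```

```text
t: 28.9
tool_pos: [0.6547, -0.2944, 0.2475]
ee_rot: [-0.002, 0.092, 0.996, 0.002]
wrist_force: [-0.2, 0.6, -3.3]
grip_width: 0.0556
grip_force: 54.5
t: 29.28
tool_pos: [0.6562, -0.2914, 0.2509]
ee_rot: [0.0, 0.09, 0.996, 0.001]
wrist_force: [1.1, -0.1, -3.9]
grip_width: 0.0553
grip_force: 54.5
[0.0012, -0.0021, 0.0909] [0.0012, 0.0005, 0.0009] rows>=1.5
```

```bash
cat >> h.py <<'E'
def acur(n=8,name="top"):
    ps=[];Rs=[]
    for _ in range(n): get_image(name); p,R=cur(); ps.append(p);Rs.append(R)
    print("tcp",np.mean(ps,0).round(4),"std",np.std(ps,0).round(4)); return np.mean(ps,0),Ro.concatenate(Rs).mean()
E
python3 - <<'E'
from box import *
R=rot(79.6); s=acur(); plan([([.6548,-.2931,.160],R)],s); print((s[1].inv()*R).as_rotvec(degrees=True))
a=calibration("wrist"); get_image("top"); b=calibration("wrist"); print(a["world_from_camera"][:3,3],b["world_from_camera"][:3,3])
E
```

```text
tcp [ 0.6563 -0.2924  0.2511] std [0.0001 0.0005 0.0001]
[0.0014, -0.0011, 0.0911] [0.0008, 0.001, 0.0002] rows>=1.5
[0.07033621 0.08841946 0.02047905]
[ 0.57244795 -0.27826681  0.3208741 ] [ 0.5724277  -0.2783436   0.32083086]
```

```bash

python3 -m pendant "[[[0.001,-0.001,0.03,0,0,0],[0.001,-0.001,0.06,0,0,0],[0.001,-0.001,0.085,0,0,0],[0.001,-0.001,0.091,0,0,0],[0.001,-0.001,0.091,0,0,0],[0.001,-0.001,0.091,0,0,0]]]"
python3 - <<'E'
from box import *
R=rot(79.6); s=acur(4); plan([([.6548,-.2931,.150],R)],s)
E
```

```text
t: 30.48
tool_pos: [0.6559, -0.2944, 0.1615]
ee_rot: [0.002, 0.091, 0.996, -0.0]
wrist_force: [0.7, 0.0, -2.9]
grip_width: 0.0556
grip_force: 54.5
tcp [ 0.6557 -0.2942  0.1613] std [0.0001 0.0001 0.0002]
[0.0011, 0.001, 0.0113] [0.0001, 0.0024, -0.0004] rows>=0.2
```

```bash

python3 -m pendant "[[[0.001,0.001,0.004,0,0.002,0],[0.001,0.001,0.008,0,0.002,0],[0.001,0.001,0.011,0,0.002,0],[0.001,0.001,0.011,0,0.002,0],[0.001,0.001,0.011,0,0.002,0]]]"
python3 -m pendant "[[[0,0,0.001,0,0,0],[0,0,0.002,0,0,0],[0,0,0.002,0,0,0]]]"
python3 -m pendant "[[[0,0,0.001,0,0,0],[0,0,0.001,0,0,0],[0,0,0.001,0,0,0]]]"
```

```text
t: 31.3
tool_pos: [0.6543, -0.2927, 0.1487]
ee_rot: [-0.001, 0.091, 0.996, 0.001]
wrist_force: [0.0, -0.3, -1.9]
grip_width: 0.0558
grip_force: 54.5
t: 31.68
tool_pos: [0.6544, -0.2928, 0.1482]
ee_rot: [-0.001, 0.091, 0.996, 0.0]
wrist_force: [-1.9, 2.0, 5.8]
grip_width: 0.0556
grip_force: 55.4
t: 32.05
tool_pos: [0.6544, -0.2928, 0.1482]
ee_rot: [-0.0, 0.091, 0.996, 0.0]
wrist_force: [-4.8, 2.5, 9.5]
grip_width: 0.0554
grip_force: 56.1
```

```bash

python3 -m pendant "[[[0,0,-0.001,0,0,0],[0,0,-0.001,0,0,0],[0,0,-0.001,0,0,0],[0,0,-0.001,0,0,0]]]" 1
python3 -m pendant "[[[0,0,-0.02,0,0,0],[0,0,-0.05,0,0,0],[-0.02,0,-0.09,0,0,0],[-0.06,0,-0.14,0,0,0],[-0.085,0,-0.15,0,0,0],[-0.085,0,-0.15,0,0,0],[-0.085,0,-0.15,0,0,0],[-0.085,0,-0.15,0,0,0]]]"
python3 -m pendant "[[[0,0,0,0,0,0],[0,0,0,0,0,0],[0,0,0,0,0,0]]]"
python3 snap.py b2 .655 -.292 .114
python3 - <<'E'
from box import *
s=acur(3); e=nadir([.6484,.1229],-7.8,.27); rows(lerp(s,e,[.07,.15,.27,.39,.51,.63,.75,.87])); 
st=lerp(s,e,[.87])[0]; rows([e],st)
E
```

```text
t: 32.55
tool_pos: [0.6543, -0.2927, 0.1465]
ee_rot: [-0.001, 0.091, 0.996, 0.001]
wrist_force: [0.2, -0.3, 0.1]
grip_width: 0.0855
grip_force: 0.0
t: 33.55
tool_pos: [0.7368, -0.308, 0.2955]
ee_rot: [-0.002, 0.091, 0.996, 0.001]
wrist_force: [-0.8, -0.2, -0.7]
grip_width: 0.0855
grip_force: 0.0
t: 33.92
tool_pos: [0.738, -0.3084, 0.2967]
ee_rot: [-0.001, 0.091, 0.996, 0.001]
wrist_force: [-0.5, -0.9, 0.8]
grip_width: 0.0856
grip_force: 0.0
seed [322.09243999  78.79530837]
h 0.032 c [ 0.6546 -0.2925] LxW mm 90.6 72.8 az of long -10.2 fill 0.963 mm/px 0.98
h 0.044 c [ 0.6546 -0.2926] LxW mm 87.3 70.2 az of long -10.2 fill 0.963 mm/px 0.94
h 0.07 c [ 0.6546 -0.2926] LxW mm 80.3 64.6 az of long -10.2 fill 0.963 mm/px 0.86
h 0.114 c [ 0.6546 -0.2928] LxW mm 68.4 55.0 az of long -10.2 fill 0.963 mm/px 0.74
h 0.158 c [ 0.6546 -0.2929] LxW mm 56.5 45.4 az of long -10.2 fill 0.963 mm/px 0.61
tcp [ 0.7381 -0.3083  0.2967] std [0. 0. 0.]
[0.006,0.029,0.002,0,-0,-0.002],[0.012,0.062,0.004,0,-0,-0.004],[0.022,0.111,0.007,0,-0,-0.008],[0.032,0.161,0.011,0,-0,-0.011],[0.042,0.21,0.014,0,-0.001,-0.015],[0.051,0.259,0.017,0,-0.001,-0.018],[0.061,0.309,0.021,0.001,-0.001,-0.022],[0.071,0.358,0.024,0.001,-0.001,-0.025],
[0.008,0.054,0.003,0,-0,-0.004],
```

The first carton is placed within 0.5 mm and 0.2° of the base. Now the second one.

```bash

python3 -m pendant "[[[0.006,0.029,0.002,0,0,-0.002],[0.012,0.062,0.004,0,0,-0.004],[0.022,0.111,0.007,0,0,-0.008],[0.032,0.161,0.011,0,0,-0.011],[0.042,0.21,0.014,0,-0.001,-0.015],[0.051,0.259,0.017,0,-0.001,-0.018],[0.061,0.309,0.021,0,-0.001,-0.022],[0.071,0.358,0.024,0,-0.001,-0.025]]]"
python3 -m pendant "[[[0.008,0.054,0.003,0,0,-0.004],[0.008,0.054,0.003,0,0,-0.004],[0.008,0.054,0.003,0,0,-0.004],[0.008,0.054,0.003,0,0,-0.004],[0.008,0.054,0.003,0,0,-0.004],[0.008,0.054,0.003,0,0,-0.004]]]"
python3 snap.py c2 .6484 .1229 .044
python3 - <<'E'
from box import *
s=acur(3); plan([([.6484,.1229,.13],rot(82.2))],s)
E
```

```text
t: 35.12
tool_pos: [0.733, 0.0583, 0.2733]
ee_rot: [0.0, 0.071, 0.997, 0.001]
wrist_force: [0.8, -0.1, -0.1]
grip_width: 0.0853
grip_force: 0.0
t: 35.88
tool_pos: [0.733, 0.1101, 0.2704]
ee_rot: [0.0, 0.069, 0.998, 0.001]
wrist_force: [-0.4, 0.5, 0.6]
grip_width: 0.0856
grip_force: 0.0
seed [321.69858528  76.90250867]
h 0.032 c [0.6541 0.1274] LxW mm 68.7 54.6 az of long -7.9 fill 0.956 mm/px 0.9
h 0.044 c [0.6539 0.1272] LxW mm 66.1 52.4 az of long -7.9 fill 0.956 mm/px 0.86
h 0.07 c [0.6534 0.1267] LxW mm 60.3 47.8 az of long -7.9 fill 0.956 mm/px 0.79
h 0.114 c [0.6527 0.1258] LxW mm 50.5 40.0 az of long -7.9 fill 0.956 mm/px 0.66
h 0.158 c [0.6519 0.1249] LxW mm 40.7 32.3 az of long -7.9 fill 0.956 mm/px 0.53
tcp [0.733  0.1108 0.2704] std [0.     0.0002 0.    ]
[0.0854, 0.0003, 0.1404] [0.0008, -0.0, -0.0007] rows>=2.6
```

This one is 32 mm high, and the two views agree on (0.654, 0.127).

```bash
python3 - <<'E'
from box import *
s=acur(2); plan([([.6541,.1274,.075],rot(82.1))],s)
E
```

```text
tcp [0.7329 0.1111 0.2704] std [0.     0.0001 0.    ]
[0.0803, 0.0051, 0.1954] [0.0008, -0.0, 0.0007] rows>=3.4
```

```bash

python3 -m pendant "[[[0.03,0.002,0.03,0,0,0],[0.08,0.005,0.08,0,0,0],[0.08,0.005,0.13,0,0,0],[0.08,0.005,0.14,0,0,0],[0.08,0.005,0.14,0,0,0],[0.08,0.005,0.14,0,0,0],[0.08,0.005,0.14,0,0,0]]]"
python3 - <<'E'
from box import *
s=acur(3); plan([([.6541,.1274,.075],rot(82.1))],s)
E
```

```text
t: 37.05
tool_pos: [0.6561, 0.1271, 0.1326]
ee_rot: [0.002, 0.068, 0.998, 0.001]
wrist_force: [-0.2, -1.1, 0.1]
grip_width: 0.0856
grip_force: 0.0
tcp [0.6553 0.1272 0.1319] std [0.0003 0.     0.0003]
[0.0014, -0.0, 0.0569] [0.0011, 0.0017, 0.0007] rows>=0.9
```

```bash

python3 -m pendant "[[[0.001,0,0.025,0,0,0],[0.001,0,0.045,0,0,0],[0.001,0,0.056,0,0,0],[0.001,0,0.056,0,0,0],[0.001,0,0.056,0,0,0]]]"
python3 -m pendant "[[[0,0,0,0,0,0],[0,0,0,0,0,0],[0,0,0,0,0,0],[0,0,0,0,0,0],[0,0,0,0,0,0]]]" 0 50
python3 -m pendant "[[[0,0,-0.01,0,0,0],[0,0,-0.03,0,0,0],[0,0,-0.08,0,0,0],[0,0,-0.13,0,0,0],[0,0,-0.18,0,0,0],[0,0,-0.21,0,0,0],[0,0,-0.21,0,0,0],[0,0,-0.21,0,0,0]]]"
python3 - <<'E'
from box import *
R=rot(79.6); s=acur(2); e=(np.array([.6548,-.2931,.28]),R); rows(lerp(s,e,[.06,.14,.26,.38,.5,.62,.74,.86])); rows([e],lerp(s,e,[.86])[0])
E
```

```text
t: 37.83
tool_pos: [0.6538, 0.1275, 0.0748]
ee_rot: [0.001, 0.068, 0.998, 0.001]
wrist_force: [-0.2, -0.0, -0.1]
grip_width: 0.0857
grip_force: 0.0
t: 38.45
tool_pos: [0.6539, 0.1274, 0.0753]
ee_rot: [0.001, 0.068, 0.998, 0.001]
wrist_force: [-0.2, -0.8, 6.0]
grip_width: 0.0553
grip_force: 55.8
t: 39.45
tool_pos: [0.6521, 0.1272, 0.2831]
ee_rot: [-0.001, 0.068, 0.998, 0.0]
wrist_force: [-0.1, 0.3, -3.1]
grip_width: 0.0552
grip_force: 55.1
tcp [0.652  0.1272 0.2821] std [0.0001 0.     0.0001]
[-0.004,-0.025,-0,-0,-0,0.002],[-0.008,-0.058,0,0,-0.001,0.004],[-0.016,-0.108,0,0,-0.001,0.007],[-0.023,-0.158,0,0,-0.001,0.011],[-0.03,-0.208,0.001,0,-0.002,0.014],[-0.037,-0.258,0.001,0,-0.002,0.018],[-0.044,-0.308,0.001,0,-0.002,0.021],[-0.052,-0.358,0.001,0,-0.003,0.025],
[-0.011,-0.058,0,0,-0,0.004],
```

```bash

python3 -m pendant "[[[-0.004,-0.025,0,0,0,0.002],[-0.008,-0.058,0,0,-0.001,0.004],[-0.016,-0.108,0,0,-0.001,0.007],[-0.023,-0.158,0,0,-0.001,0.011],[-0.03,-0.208,0.001,0,-0.002,0.014],[-0.037,-0.258,0.001,0,-0.002,0.018],[-0.044,-0.308,0.001,0,-0.002,0.021],[-0.052,-0.358,0.001,0,-0.003,0.025]]]"
python3 -m pendant "[[[-0.011,-0.058,0,0,0,0.004],[-0.011,-0.058,0,0,0,0.004],[-0.011,-0.058,0.03,0,0,0.004],[-0.011,-0.058,0.06,0,0,0.004],[-0.011,-0.058,0.075,0,0,0.004],[-0.011,-0.058,0.075,0,0,0.004],[-0.011,-0.058,0.075,0,0,0.004],[-0.011,-0.058,0.075,0,0,0.004]]]"
python3 - <<'E'
from box import *
R=rot(79.6); s=acur(4); plan([([.6547,-.293,.191],R)],s)
E
```

```text
t: 40.55
tool_pos: [0.6553, -0.2359, 0.2805]
ee_rot: [0.001, 0.088, 0.996, 0.001]
wrist_force: [0.8, 0.3, -3.0]
grip_width: 0.0554
grip_force: 55.0
t: 41.55
tool_pos: [0.6579, -0.2938, 0.2096]
ee_rot: [0.004, 0.091, 0.996, -0.0]
wrist_force: [-0.5, 0.4, -2.7]
grip_width: 0.0551
grip_force: 55.0
tcp [ 0.6575 -0.2937  0.2091] std [0.0001 0.     0.0003]
[0.003, 0.0002, 0.0181] [0.0004, 0.0041, -0.0004] rows>=0.3
```

```bash

python3 -m pendant "[[[0.002,0,0.006,0,0.002,0],[0.003,0,0.012,0,0.002,0],[0.003,0,0.015,0,0.002,0],[0.003,0,0.015,0,0.002,0],[0.003,0,0.015,0,0.002,0]]]"
python3 - <<'E'
from box import *
R=rot(79.6); s=acur(4); plan([([.6547,-.293,.190],R)],s)
E
```

```text
t: 42.38
tool_pos: [0.6544, -0.2931, 0.193]
ee_rot: [0.001, 0.091, 0.996, 0.001]
wrist_force: [0.9, -1.0, -3.5]
grip_width: 0.0552
grip_force: 55.0
tcp [ 0.6544 -0.2931  0.1931] std [0. 0. 0.]
[-0.0003, 0.0001, 0.0031] [0.0007, 0.0012, -0.0004] rows>=0.1
```

```bash

python3 -m pendant "[[[0,0,0.002,0,0,0],[0,0,0.003,0,0,0],[0,0,0.003,0,0,0],[0,0,0.003,0,0,0]]]"
python3 -m pendant "[[[0,0,0.001,0,0,0],[0,0,0.002,0,0,0],[0,0,0.002,0,0,0]]]"
```

```text
t: 43.08
tool_pos: [0.6543, -0.293, 0.1899]
ee_rot: [0.001, 0.091, 0.996, 0.001]
wrist_force: [0.2, -0.8, -3.0]
grip_width: 0.0552
grip_force: 55.0
t: 43.45
tool_pos: [0.6544, -0.2931, 0.1893]
ee_rot: [0.001, 0.091, 0.996, 0.0]
wrist_force: [-2.1, 0.6, 5.8]
grip_width: 0.0549
grip_force: 55.9
```

```bash

python3 -m pendant "[[[0,0,-0.001,0,0,0],[0,0,-0.001,0,0,0],[0,0,-0.001,0,0,0],[0,0,-0.001,0,0,0]]]" 1
python3 -m pendant "[[[0,0,-0.02,0,0,0],[0,0,-0.05,0,0,0],[-0.02,0,-0.09,0,0,0],[-0.06,0,-0.13,0,0,0],[-0.085,0,-0.13,0,0,0],[-0.085,0,-0.13,0,0,0],[-0.085,0,-0.13,0,0,0],[-0.085,0,-0.13,0,0,0]]]"
python3 -m pendant "[[[0,0,0,0,0,0],[0,0,0,0,0,0],[0,0,0,0,0,0]]]"
sed -i 's/\.114,\.158/.114,.146,.19/' box.py
python3 snap.py b3 .655 -.292 .146
python3 - <<'E'
from box import *
s=acur(3); m=(np.array([.62,-.11,.33]),rot(90)); e=nadir([.4539,.0619],10.8,.27)
rows(lerp(s,m,[.1,.3,.55,.8,1])); plan([m],s); plan([e],m); rows(lerp(m,e,[.15,.32,.5,.68,.85,1,1]),m)
E
```

```text
t: 43.95
tool_pos: [0.6543, -0.293, 0.1886]
ee_rot: [0.001, 0.091, 0.996, 0.001]
wrist_force: [-0.5, -0.2, -0.1]
grip_width: 0.0852
grip_force: 0.0
t: 44.95
tool_pos: [0.7366, -0.3083, 0.3187]
ee_rot: [-0.0, 0.091, 0.996, 0.001]
wrist_force: [0.0, 0.9, 0.0]
grip_width: 0.0853
grip_force: 0.0
t: 45.32
tool_pos: [0.7375, -0.3085, 0.319]
ee_rot: [0.001, 0.091, 0.996, 0.001]
wrist_force: [1.0, 0.8, -0.4]
grip_width: 0.0856
grip_force: 0.0
seed [322.56494156  78.62580715]
h 0.032 c [ 0.6552 -0.293 ] LxW mm 100.2 80.7 az of long -10.6 fill 0.966 mm/px 1.04
h 0.044 c [ 0.6552 -0.293 ] LxW mm 96.8 78.0 az of long -10.6 fill 0.966 mm/px 1.0
h 0.07 c [ 0.6551 -0.2931] LxW mm 89.5 72.1 az of long -10.6 fill 0.966 mm/px 0.93
h 0.114 c [ 0.6549 -0.2932] LxW mm 77.2 62.1 az of long -10.6 fill 0.966 mm/px 0.8
h 0.146 c [ 0.6548 -0.2933] LxW mm 68.2 54.9 az of long -10.6 fill 0.966 mm/px 0.71
h 0.19 c [ 0.6546 -0.2934] LxW mm 55.8 45.0 az of long -10.6 fill 0.966 mm/px 0.58
tcp [ 0.7376 -0.3085  0.319 ] std [0. 0. 0.]
[0.015,0.017,-0.001,0,0,-0.012],[0.046,0.052,-0.003,0,0,-0.035],[0.083,0.096,-0.006,0,0.001,-0.064],[0.121,0.139,-0.009,0.001,0.001,-0.093],[0.152,0.174,-0.011,0.001,0.001,-0.116],
[0.1516, 0.1739, -0.011] [0.0008, 0.001, -0.116] rows>=3.7
[0.0826, 0.1878, 0.06] [0.0, 0.0, -0.12] rows>=3.4
[0.012,0.028,0.009,0,0,-0.018],[0.026,0.06,0.019,0,0,-0.038],[0.041,0.094,0.03,0,0,-0.06],[0.056,0.128,0.041,0,0,-0.082],[0.07,0.16,0.051,0,0,-0.102],[0.083,0.188,0.06,0,0,-0.12],[0.083,0.188,0.06,0,0,-0.12],
```

The second carton is well placed too. Now the third.

```bash

python3 -m pendant "[[[0.015,0.017,-0.001,0,0,-0.012],[0.046,0.052,-0.003,0,0,-0.035],[0.083,0.096,-0.006,0,0.001,-0.064],[0.121,0.139,-0.009,0,0.001,-0.093],[0.152,0.174,-0.011,0,0.001,-0.116]]]"
python3 -m pendant "[[[0.012,0.028,0.009,0,0,-0.018],[0.026,0.06,0.019,0,0,-0.038],[0.041,0.094,0.03,0,0,-0.06],[0.056,0.128,0.041,0,0,-0.082],[0.07,0.16,0.051,0,0,-0.102],[0.083,0.188,0.06,0,0,-0.12],[0.083,0.188,0.06,0,0,-0.12],[0.083,0.188,0.06,0,0,-0.12]]]"
python3 -m pendant "[[[0,0,0,0,0,0],[0,0,0,0,0,0]]]"
python3 snap.py c3 .4539 .0619 .044
python3 - <<'E'
from box import *
s=acur(3); plan([([.4539,.0619,.078],rot(100.8))],s)
E
```

```text
t: 46.15
tool_pos: [0.6184, -0.1079, 0.3305]
ee_rot: [0.0, -0.001, 1.0, 0.001]
wrist_force: [0.7, -0.3, -1.0]
grip_width: 0.0855
grip_force: 0.0
t: 47.15
tool_pos: [0.5376, 0.0778, 0.2708]
ee_rot: [0.001, -0.094, 0.996, 0.0]
wrist_force: [-0.7, -0.6, 0.9]
grip_width: 0.0853
grip_force: 0.0
t: 47.4
tool_pos: [0.5373, 0.0774, 0.2705]
ee_rot: [0.001, -0.093, 0.996, 0.0]
wrist_force: [-0.2, -0.0, 0.2]
grip_width: 0.0854
grip_force: 0.0
seed [320.8757972   77.68148151]
h 0.032 c [0.455  0.0649] LxW mm 69.1 54.5 az of long 10.9 fill 0.949 mm/px 0.9
h 0.044 c [0.4549 0.0647] LxW mm 66.5 52.4 az of long 10.9 fill 0.949 mm/px 0.86
h 0.07 c [0.4548 0.0644] LxW mm 60.6 47.8 az of long 10.9 fill 0.949 mm/px 0.79
h 0.114 c [0.4546 0.0638] LxW mm 50.8 40.0 az of long 10.9 fill 0.949 mm/px 0.66
h 0.146 c [0.4545 0.0634] LxW mm 43.6 34.4 az of long 10.9 fill 0.949 mm/px 0.57
h 0.19 c [0.4543 0.0629] LxW mm 33.7 26.6 az of long 10.9 fill 0.949 mm/px 0.44
tcp [0.5369 0.0777 0.2703] std [0.0001 0.0001 0.    ]
[0.0846, -0.0002, 0.1923] [0.0007, 0.0004, -0.0005] rows>=3.4
```

Also 32 mm high, at (0.455, 0.065).

```bash

python3 -m pendant "[[[0.03,0.001,0.03,0,0,0],[0.083,0.003,0.08,0,0,0],[0.083,0.003,0.13,0,0,0],[0.083,0.003,0.14,0,0,0],[0.083,0.003,0.14,0,0,0],[0.083,0.003,0.14,0,0,0],[0.083,0.003,0.14,0,0,0]]]"
python3 - <<'E'
from box import *
s=acur(3); plan([([.455,.0649,.075],rot(100.9))],s)
E
```

```text
t: 48.48
tool_pos: [0.456, 0.0658, 0.1317]
ee_rot: [0.002, -0.094, 0.996, 0.0]
wrist_force: [0.9, -0.4, -0.2]
grip_width: 0.0854
grip_force: 0.0
tcp [0.4554 0.0658 0.1313] std [0.0002 0.     0.0002]
[0.0007, -0.0008, 0.0563] [0.0002, 0.0019, -0.0009] rows>=0.9
```

```bash

python3 -m pendant "[[[0,-0.001,0.025,0,0,0],[0,-0.001,0.045,0,0,0],[0,-0.001,0.056,0,0,0],[0,-0.001,0.056,0,0,0],[0,-0.001,0.056,0,0,0]]]"
python3 -m pendant "[[[0,0,0,0,0,0],[0,0,0,0,0,0],[0,0,0,0,0,0],[0,0,0,0,0,0],[0,0,0,0,0,0]]]" 0 50
python3 -m pendant "[[[0,0,-0.01,0,0,0],[0,0,-0.03,0,0,0],[0,0,-0.08,0,0,0],[0,0,-0.13,0,0,0],[0,0,-0.18,0,0,0],[0,0,-0.23,0,0,0],[0,0,-0.24,0,0,0],[0,0,-0.24,0,0,0]]]"
python3 - <<'E'
from box import *
R=rot(79.6); s=acur(2); e=(np.array([.6548,-.2931,.31]),R); rows(lerp(s,e,[.06,.14,.26,.38,.5,.62,.74,.86])); rows([e],lerp(s,e,[.86])[0])
E
```

```text
t: 49.25
tool_pos: [0.455, 0.0648, 0.0747]
ee_rot: [0.001, -0.094, 0.996, 0.001]
wrist_force: [-0.3, -0.2, -0.3]
grip_width: 0.0857
grip_force: 0.0
t: 49.88
tool_pos: [0.455, 0.0648, 0.075]
ee_rot: [0.001, -0.094, 0.996, 0.0]
wrist_force: [-0.3, 0.1, 5.8]
grip_width: 0.0553
grip_force: 53.7
t: 50.88
tool_pos: [0.4541, 0.0647, 0.3143]
ee_rot: [0.0, -0.094, 0.996, 0.001]
wrist_force: [-0.4, 0.7, -2.6]
grip_width: 0.0548
grip_force: 54.5
tcp [0.4535 0.0647 0.3129] std [0.0001 0.     0.0003]
[-0.008,-0.023,-0,0,-0.001,0.014],[-0.018,-0.054,-0,0,-0.001,0.033],[-0.034,-0.101,0,0,-0.001,0.061],[-0.05,-0.148,0,0,-0.001,0.089],[-0.065,-0.195,0,0.001,-0.002,0.118],[-0.081,-0.241,0.001,0.001,-0.002,0.146],[-0.097,-0.288,0.001,0.001,-0.002,0.174],[-0.112,-0.335,0.001,0.001,-0.002,0.203],
[-0.034,-0.046,0,0,-0,0.033],
```

Expected contact is at TCP z = 0.146 + 0.075 = 0.221.

```bash

python3 -m pendant "[[[-0.008,-0.023,0,0,-0.001,0.014],[-0.018,-0.054,0,0,-0.001,0.033],[-0.034,-0.101,0,0,-0.001,0.061],[-0.05,-0.148,0,0,-0.001,0.089],[-0.065,-0.195,0,0,-0.002,0.118],[-0.081,-0.241,0.001,0,-0.002,0.146],[-0.097,-0.288,0.001,0,-0.002,0.174],[-0.112,-0.335,0.001,0,-0.002,0.203]]]"
python3 -m pendant "[[[-0.034,-0.046,0,0,0,0.033],[-0.034,-0.046,0,0,0,0.033],[-0.034,-0.046,0.03,0,0,0.033],[-0.034,-0.046,0.06,0,0,0.033],[-0.034,-0.046,0.075,0,0,0.033],[-0.034,-0.046,0.075,0,0,0.033],[-0.034,-0.046,0.075,0,0,0.033],[-0.034,-0.046,0.075,0,0,0.033]]]"
python3 - <<'E'
from box import *
R=rot(79.6); s=acur(4); plan([([.6547,-.293,.224],R)],s)
E
```

```text
t: 51.98
tool_pos: [0.6274, -0.2445, 0.3091]
ee_rot: [-0.001, 0.066, 0.998, 0.002]
wrist_force: [0.7, -0.2, -2.5]
grip_width: 0.0551
grip_force: 54.3
t: 52.98
tool_pos: [0.6562, -0.2937, 0.2395]
ee_rot: [0.003, 0.091, 0.996, 0.0]
wrist_force: [-0.2, 0.2, -2.2]
grip_width: 0.0554
grip_force: 54.4
tcp [ 0.6559 -0.2936  0.2391] std [0.0001 0.0001 0.0002]
[0.0014, 0.0004, 0.0151] [0.0007, 0.0031, -0.0004] rows>=0.2
```

```bash

python3 -m pendant "[[[0.001,0,0.006,0,0.001,0],[0.001,0,0.011,0,0.001,0],[0.001,0,0.014,0,0.001,0],[0.001,0,0.014,0,0.001,0],[0.001,0,0.014,0,0.001,0]]]"
python3 - <<'E'
from box import *
R=rot(79.6); s=acur(4); plan([([.6547,-.293,.222],R)],s)
E
```

```text
t: 53.8
tool_pos: [0.6547, -0.2933, 0.2239]
ee_rot: [0.001, 0.091, 0.996, 0.001]
wrist_force: [0.3, -0.7, -1.7]
grip_width: 0.055
grip_force: 54.4
tcp [ 0.6547 -0.2933  0.2241] std [0. 0. 0.]
[0.0001, 0.0003, 0.0021] [0.0011, 0.0011, -0.0004] rows>=0.0
```

```bash

python3 -m pendant "[[[0,0,0.001,0,0,0],[0,0,0.002,0,0,0],[0,0,0.002,0,0,0],[0,0,0.002,0,0,0]]]"
python3 -m pendant "[[[0,0,0.001,0,0,0],[0,0,0.002,0,0,0],[0,0,0.002,0,0,0]]]"
```

```text
t: 54.5
tool_pos: [0.6546, -0.2932, 0.2218]
ee_rot: [0.001, 0.091, 0.996, 0.001]
wrist_force: [0.8, 0.2, -2.0]
grip_width: 0.055
grip_force: 54.4
t: 54.88
tool_pos: [0.6547, -0.2933, 0.2211]
ee_rot: [0.001, 0.091, 0.996, 0.001]
wrist_force: [-1.9, 0.8, 4.8]
grip_width: 0.0548
grip_force: 55.1
```

```bash

python3 -m pendant "[[[0,0,-0.001,0,0,0],[0,0,-0.001,0,0,0],[0,0,-0.001,0,0,0],[0,0,-0.001,0,0,0]]]" 1
python3 -m pendant "[[[0,0,-0.02,0,0,0],[0,0,-0.05,0,0,0],[-0.02,0,-0.09,0,0,0],[-0.06,0,-0.13,0,0,0],[-0.085,0,-0.13,0,0,0],[-0.085,0,-0.13,0,0,0],[-0.085,0,-0.13,0,0,0],[-0.085,0,-0.13,0,0,0]]]"
python3 -m pendant "[[[0,0,0,0,0,0],[0,0,0,0,0,0],[0,0,0,0,0,0]]]"
sed -i 's/,\.146,\.19/,.178/' box.py
python3 snap.py b4 .655 -.292 .178
python3 - <<'E'
from box import *
s=acur(3); e=(np.array([.50,.0,.45]),rot(90)); rows(lerp(s,e,[.1,.25,.4,.55,.7,.85,1,1]))
E
```

```text
t: 55.38
tool_pos: [0.6546, -0.2932, 0.2206]
ee_rot: [0.001, 0.091, 0.996, 0.001]
wrist_force: [-0.8, -0.6, -0.3]
grip_width: 0.0854
grip_force: 0.0
t: 56.38
tool_pos: [0.737, -0.3087, 0.3507]
ee_rot: [-0.0, 0.091, 0.996, 0.001]
wrist_force: [0.4, -0.1, 0.3]
grip_width: 0.0853
grip_force: 0.0
t: 56.75
tool_pos: [0.7378, -0.3088, 0.3511]
ee_rot: [0.001, 0.091, 0.996, 0.001]
wrist_force: [-0.3, -0.5, -0.2]
grip_width: 0.0857
grip_force: 0.0
seed [322.82910701  78.04341935]
h 0.032 c [ 0.6553 -0.2929] LxW mm 110.1 87.8 az of long -10.6 fill 0.962 mm/px 1.13
h 0.044 c [ 0.6552 -0.2929] LxW mm 106.7 85.1 az of long -10.6 fill 0.962 mm/px 1.1
h 0.07 c [ 0.6551 -0.293 ] LxW mm 99.4 79.2 az of long -10.6 fill 0.962 mm/px 1.02
h 0.114 c [ 0.655  -0.2931] LxW mm 86.9 69.3 az of long -10.6 fill 0.962 mm/px 0.89
h 0.178 c [ 0.6548 -0.2934] LxW mm 68.8 54.8 az of long -10.6 fill 0.962 mm/px 0.71
tcp [ 0.7379 -0.3088  0.351 ] std [0. 0. 0.]
[0.029,0.026,-0.01,0,0,-0.012],[0.072,0.065,-0.025,0,0,-0.029],[0.116,0.104,-0.04,0,0,-0.046],[0.159,0.143,-0.054,0.001,0.001,-0.064],[0.203,0.183,-0.069,0.001,0.001,-0.081],[0.246,0.222,-0.084,0.001,0.001,-0.099],[0.29,0.261,-0.099,0.001,0.001,-0.116],[0.29,0.261,-0.099,0.001,0.001,-0.116],
```

The column is square. I'll back away and take a final look, to check whether the pot was nudged. The first move goes up so the gripper clears the column.

```bash

python3 -m pendant "[[[0,0.02,-0.05,0,0,0],[0.072,0.065,-0.09,0,0,-0.029],[0.116,0.104,-0.099,0,0,-0.046],[0.159,0.143,-0.099,0,0,-0.064],[0.203,0.183,-0.099,0,0,-0.081],[0.246,0.222,-0.099,0,0,-0.099],[0.29,0.261,-0.099,0,0,-0.116],[0.29,0.261,-0.099,0,0,-0.116]]]"
python3 -m pendant "[[[0,0,0,0,0,0],[0,0,0,0,0,0],[0,0,0,0,0,0],[0,0,0,0,0,0]]]"
python3 - <<'E'
from box import *
import pickle
c=calibration("wrist"); w=get_image("wrist")[:,:,::-1]; s=get_image("scene")[:,:,::-1]; cv2.imwrite("pics/w6.png",w);cv2.imwrite("pics/s6.png",s);pickle.dump(c,open("w6.pkl","wb"))
cv2.imwrite("pics/f1.png",np.vstack([cv2.resize(w[:290],(640,290)),cv2.resize(s[90:400,160:480],(640,310*1))]))
E
```

```text
t: 57.95
tool_pos: [0.4971, 0.003, 0.4508]
ee_rot: [0.001, -0.002, 1.0, 0.001]
wrist_force: [-0.0, -1.0, 0.4]
grip_width: 0.0856
grip_force: 0.0
t: 58.45
tool_pos: [0.5005, -0.0006, 0.4497]
ee_rot: [0.001, 0.001, 1.0, 0.001]
wrist_force: [-0.4, 0.7, 0.2]
grip_width: 0.0853
grip_force: 0.0
```

View pics/f1.png

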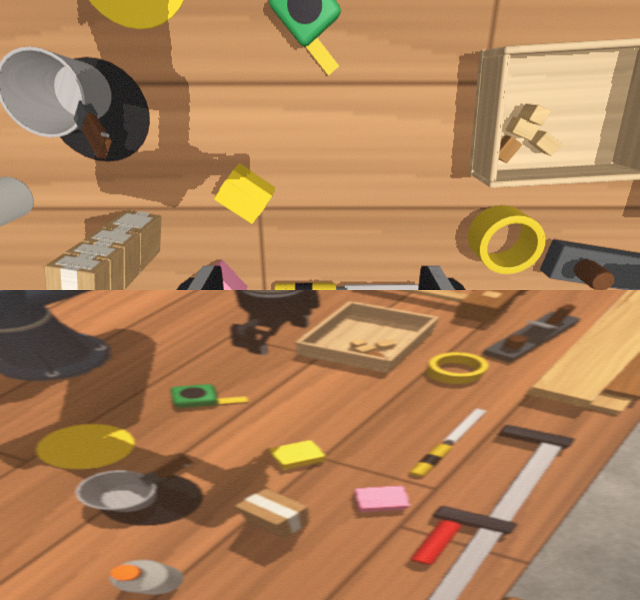

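The column is straight and the offcuts are in the bin. But the pot now sits off to one side of the mat (rim near (42,92), mat near (100,110)), so it has been knocked. I'll measure it.

```bash
python3 - <<'E'
from box import *
import pickle; c=pickle.load(open("w6.pkl","rb"))
print("rim",ray("wrist",(42,92),.084,c)[0],"w5 rim",ray("wrist",(108,111),.084,pickle.load(open("w5.pkl","rb")))[0])
im=cv2.imread("pics/s6.png"); print("scene rim", ray("scene",(160+117/2,90+492-290),.082)[0])
plan([([.47,-.31,.40],rot(-35))])
E
```

```text
rim [ 0.43166084 -0.33759694  0.084     ] w5 rim [ 0.45160355 -0.3123764   0.084     ]
scene rim [ 0.44106108 -0.34576605  0.082     ]
[0.03, -0.3098, 0.0492] [0.0014, -0.0007, 1.3884] rows>=11.7
```

The pot is about 30 mm off centre, so I'll move it back. First a nadir view over it.

```bash

python3 -m pendant "[[[0.01,-0.1,0.02,0,0,0.5],[0.02,-0.18,0.03,0,0,0.8],[0.02,-0.18,0.03,0,0,0.8],[0.02,-0.18,0.03,0,0,0.8],[0.02,-0.18,0.03,0,0,0.8],[0.02,-0.18,0.03,0,0,0.8],[0.02,-0.18,0.03,0,0,0.8],[0.02,-0.18,0.03,0,0,0.8]]]"
python3 - <<'E'
from pot import *
plan([([.44,-.33,.40],rot(-35))])
E
```

```text
t: 59.55
tool_pos: [0.48, -0.1799, 0.4197]
ee_rot: [0.0, 0.587, 0.809, 0.001]
wrist_force: [-0.6, 0.2, 0.0]
grip_width: 0.0854
grip_force: 0.0
[-0.1303, -0.0846, 0.0194] [0.0009, -0.0012, 0.5898] rows>=5.0
```

```bash

python3 -m pendant "[[[-0.13,-0.085,0.019,0,0,0.59],[-0.13,-0.085,0.019,0,0,0.59],[-0.13,-0.085,0.019,0,0,0.59],[-0.13,-0.085,0.019,0,0,0.59],[-0.13,-0.085,0.019,0,0,0.59],[-0.13,-0.085,0.019,0,0,0.59],[-0.13,-0.085,0.019,0,0,0.59],[-0.13,-0.085,0.019,0,0,0.59]]]"
python3 -m pendant "[[[0,0,0,0,0,0],[0,0,0,0,0,0],[0,0,0,0,0,0]]]"
python3 - <<'E'
from pot import *
import pickle
c=calibration("wrist"); im=get_image("wrist")[:,:,::-1].copy(); cv2.imwrite("pics/w7.png",im); pickle.dump(c,open("w7.pkl","wb"))
T=np.array(c["world_from_camera"]); q=T[:3,:3].T@(np.array([.437,-.342,.084])-T[:3,3]); s=(np.array(c["intrinsics"])@q/q[2])[:2]; print(s)
x,y=s.astype(int); b=[x-100,max(0,y-130),x+100,y+80]; print(b)
o=potm(im,c,b); print(o)
cv2.imwrite("pics/f2.png",cv2.resize(im[b[1]:b[3],b[0]:b[2]],None,fx=2.8,fy=2.8))
E
```

```text
t: 60.55
tool_pos: [0.4394, -0.3294, 0.4005]
ee_rot: [-0.0, 0.887, 0.462, 0.001]
wrist_force: [-0.3, -0.8, -0.0]
grip_width: 0.0851
grip_force: 0.0
t: 60.92
tool_pos: [0.4393, -0.3296, 0.4005]
ee_rot: [-0.0, 0.887, 0.461, 0.001]
wrist_force: [-0.2, -0.2, -0.3]
grip_width: 0.0856
grip_force: 0.0
[325.0931623  166.35277455]
[np.int64(225), np.int64(36), np.int64(425), np.int64(246)]
{'rim': array([320.77355194, 161.01739502]), 'rimax': (83.69377899169922, 91.60928344726562), 'mat': array([329.09722137, 142.70833588]), 'matr': 68.3148193359375, 'hb': array([[295.7230835 ,  61.78461456],
       [320.83076477,  58.64615631],
       [327.19999695, 109.59999847],
       [302.09231567, 112.73845673]]), 'hc': array([311.46154022,  85.69230652])}
```

View pics/f2.png

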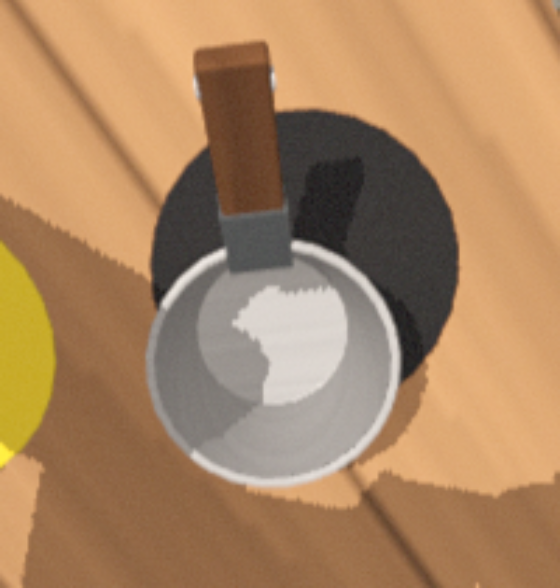

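The crop shows the pot upright and empty, with the rim centre at (273,363) and the mat centre at about (304,262), so the pot hangs over the mat's edge. The handle runs from (253,212) to (230,46). I'll regrip it and move it back to the middle.

```bash
python3 - <<'E'
from pot import *
import pickle; c=pickle.load(open("w7.pkl","rb"))
f=lambda a:np.array(a)/2.8+[225,36]
rim=ray("wrist",f((273.5,363)),.084,c)[0]; mat=ray("wrist",f((304.5,262)),.004,c)[0]; end=ray("wrist",f((230,46)),.149,c)[0]; near=ray("wrist",f((253,212)),.09,c)[0]
az=lambda d:np.degrees(np.arctan2(d[1],d[0]))
print(rim,mat,end,near,az(end-rim),az(near-rim),az(end-near),np.hypot(*(end-rim)[:2]))
yaw=(az(end-rim)*2+az(near-rim))/3; o=[rim[0],rim[1],.004]; print(yaw)
plan([grasp(o,yaw,-40,.13),grasp(o,yaw,-40)])
E
```

```text
[ 0.43519923 -0.33970584  0.084     ] [ 0.46514608 -0.3237733   0.004     ] [ 0.4906006  -0.23640179  0.149     ] [ 0.46379395 -0.28498934  0.09      ] 61.795595944069184 62.40853816400395 61.113660733383455 0.11722217552620903
61.99991001738078
[0.2007, -0.0239, 0.136] [-0.0271, -0.4453, -0.0756] rows>=3.9
[0.0, 0.0, 0.13] [0.0, 0.0, 0.0] rows>=2.1
```

```bash

python3 -m pendant "[[[0.201,-0.024,0.136,-0.027,-0.445,-0.076],[0.201,-0.024,0.136,-0.027,-0.445,-0.076],[0.201,-0.024,0.136,-0.027,-0.445,-0.076],[0.201,-0.024,0.136,-0.027,-0.445,-0.076],[0.201,-0.024,0.136,-0.027,-0.445,-0.076],[0.201,-0.024,0.136,-0.027,-0.445,-0.076],[0.201,-0.024,0.136,-0.027,-0.445,-0.076],[0.201,-0.024,0.136,-0.027,-0.445,-0.076]]]"
python3 - <<'E'
from pot import *
im0=get_image("wrist")[:,:,::-1]; s=acur(3); plan([grasp([.4352,-.3397,.004],62,-40)],s)
hsv=cv2.cvtColor(im0.copy(),cv2.COLOR_BGR2HSV).astype(int); m=((hsv[...,0]<16)&(hsv[...,1]>90)&(hsv[...,2]<135)&(hsv[...,2]>30)).astype(np.uint8); m[:140]=0;m[230:]=0;m[:,:260]=0;m[:,380:]=0
m=cv2.morphologyEx(m,cv2.MORPH_OPEN,np.ones((5,5))); n,l,st,ce=cv2.connectedComponentsWithStats(m); print(st[1:],ce[1:])
E
```

```text
t: 61.98
tool_pos: [0.5352, -0.1529, 0.2667]
ee_rot: [0.177, 0.807, 0.483, -0.292]
wrist_force: [0.5, -0.0, 0.5]
grip_width: 0.0853
grip_force: 0.0
tcp [ 0.5352 -0.1523  0.266 ] std [0.     0.0002 0.0002]
[0.0011, -0.0003, 0.1302] [0.0, -0.0007, -0.0015] rows>=2.1
[[260 140  22  21 353]
 [363 165   8   7  51]
 [304 177  32  30 701]] [[269.92634561 150.02832861]
 [366.64705882 168.15686275]
 [318.14122682 189.38231098]]
```

The bar is end-on at (318,189), centred between the fingers. Grip.

```bash

python3 -m pendant "[[[0,0,0.045,0,0,0],[0.001,0,0.09,0,0,0],[0.001,0,0.115,0,0,0],[0.001,0,0.13,0,0,0],[0.001,0,0.13,0,0,0],[0.001,0,0.13,0,0,0]]]"
python3 -m pendant "[[[0,0,0,0,0,0],[0,0,0,0,0,0],[0,0,0,0,0,0],[0,0,0,0,0,0],[0,0,0,0,0,0],[0,0,0,0,0,0]]]" 0 110
python3 - <<'E'
from pot import *
p,R=acur(3); d=np.array([.464-.4352,-.325+.3397,0]); rows([(p+[0,0,.006],R),(p+[0,0,.015],R),(p+[0,0,.022],R),(p+d*.3+[0,0,.025],R),(p+d*.7+[0,0,.025],R),(p+d+[0,0,.025],R),(p+d+[0,0,.025],R),(p+d+[0,0,.025],R)]); plan([(p+d+[0,0,.004],R)],(p+d+[0,0,.025],R)); print((p+d))
E
```

```text
t: 62.92
tool_pos: [0.4974, -0.2241, 0.1654]
ee_rot: [0.177, 0.806, 0.484, -0.292]
wrist_force: [-0.1, 0.7, 1.2]
grip_width: 0.0857
grip_force: 0.0
t: 63.68
tool_pos: [0.4968, -0.224, 0.1651]
ee_rot: [0.176, 0.805, 0.484, -0.293]
wrist_force: [0.9, 4.5, 5.5]
grip_width: 0.0225
grip_force: 107.6
tcp [ 0.4968 -0.224   0.1651] std [0. 0. 0.]
[-0.004,-0,-0.005,0,0,-0],[-0.01,-0,-0.011,0,0,-0],[-0.014,-0,-0.017,0,0,-0],[-0.01,0.006,-0.024,0,0,-0],[-0.002,0.013,-0.031,0,0,-0],[0.004,0.019,-0.036,0,0,-0],[0.004,0.019,-0.036,0,0,-0],[0.004,0.019,-0.036,0,0,-0],
[0.0135, -0.0, 0.0161] [0.0, 0.0, 0.0] rows>=0.3
[ 0.52556721 -0.2092608   0.16507421]
```

```bash

python3 -m pendant "[[[-0.004,0,-0.005,0,0,0],[-0.01,0,-0.011,0,0,0],[-0.014,0,-0.017,0,0,0],[-0.01,0.006,-0.024,0,0,0],[-0.002,0.013,-0.031,0,0,0],[0.004,0.019,-0.036,0,0,0],[0.004,0.019,-0.036,0,0,0],[0.004,0.019,-0.036,0,0,0]]]"
python3 -m pendant "[[[0.007,0,0.008,0,0,0],[0.0135,0,0.016,0,0,0],[0.0135,0,0.016,0,0,0],[0.0135,0,0.016,0,0,0]]]"
python3 - <<'E'
from pot import *
p,R=acur(3); plan([([.5256,-.2093,.165],R)],(p,R)); print(state()["wrist_force"])
E
```

```text
t: 64.82
tool_pos: [0.5254, -0.2098, 0.1893]
ee_rot: [0.176, 0.805, 0.484, -0.293]
wrist_force: [0.7, -0.1, -2.0]
grip_width: 0.0219
grip_force: 107.7
t: 65.32
tool_pos: [0.5256, -0.2101, 0.1685]
ee_rot: [0.176, 0.805, 0.484, -0.293]
wrist_force: [0.4, 0.0, -1.9]
grip_width: 0.0225
grip_force: 107.8
tcp [ 0.5258 -0.21    0.1689] std [0.     0.     0.0001]
[0.0029, -0.0006, 0.0026] [0.0, 0.0, 0.0] rows>=0.1
[ 0.5019435   0.79959719 -2.64954006]
```

```bash

python3 -m pendant "[[[0.001,0,0.001,0,0,0],[0.0025,0,0.003,0,0,0],[0.0025,0,0.003,0,0,0]]]"
python3 -m pendant "[[[0.0007,0,0.0008,0,0,0],[0.0007,0,0.0008,0,0,0],[0.0007,0,0.0008,0,0,0]]]"
python3 -m pendant "[[[0.0007,0,0.0008,0,0,0],[0.0007,0,0.0008,0,0,0],[0.0007,0,0.0008,0,0,0]]]"
```

```text
t: 65.85
tool_pos: [0.5259, -0.21, 0.1651]
ee_rot: [0.176, 0.805, 0.484, -0.293]
wrist_force: [0.2, 0.6, 0.9]
grip_width: 0.0223
grip_force: 107.9
t: 66.22
tool_pos: [0.526, -0.2099, 0.165]
ee_rot: [0.177, 0.805, 0.484, -0.293]
wrist_force: [1.0, 2.5, 6.2]
grip_width: 0.0225
grip_force: 108.9
t: 66.6
tool_pos: [0.5261, -0.2097, 0.1648]
ee_rot: [0.177, 0.805, 0.484, -0.294]
wrist_force: [0.5, 5.7, 9.9]
grip_width: 0.0224
grip_force: 109.5
```

Contact. Release, back off, and verify numerically with the rim and mat masks (no picture views are left).

```bash

python3 -m pendant "[[[-0.001,0,-0.001,0,0,0],[-0.001,0,-0.001,0,0,0],[-0.001,0,-0.001,0,0,0],[-0.001,0,-0.001,0,0,0],[-0.001,0,-0.001,0,0,0]]]" 1
python3 -m pendant "[[[0,0,-0.02,0,0,0],[0,0,-0.06,0,0,0],[0,0,-0.1,0,0,0],[0,0,-0.14,0,0,0],[0,0,-0.16,0,0,0],[0,0,-0.16,0,0,0]]]"
python3 - <<'E'
from pot import *
plan([([.44,-.33,.40],rot(-35))])
E
```

```text
t: 67.22
tool_pos: [0.5256, -0.2101, 0.1639]
ee_rot: [0.176, 0.805, 0.484, -0.293]
wrist_force: [0.8, -0.1, 0.6]
grip_width: 0.0853
grip_force: 0.0
t: 67.97
tool_pos: [0.5752, -0.1178, 0.289]
ee_rot: [0.178, 0.806, 0.485, -0.291]
wrist_force: [0.6, -0.3, 0.5]
grip_width: 0.0856
grip_force: 0.0
[-0.2637, -0.02, 0.0756] [0.0302, 0.4423, 0.0754] rows>=4.4
```

```bash

python3 -m pendant "[[[-0.264,-0.02,0.076,0.03,0.442,0.075],[-0.264,-0.02,0.076,0.03,0.442,0.075],[-0.264,-0.02,0.076,0.03,0.442,0.075],[-0.264,-0.02,0.076,0.03,0.442,0.075],[-0.264,-0.02,0.076,0.03,0.442,0.075],[-0.264,-0.02,0.076,0.03,0.442,0.075],[-0.264,-0.02,0.076,0.03,0.442,0.075],[-0.264,-0.02,0.076,0.03,0.442,0.075]]]"
python3 -m pendant "[[[0,0,0,0,0,0],[0,0,0,0,0,0],[0,0,0,0,0,0]]]"
python3 - <<'E'
from pot import *
c=calibration("wrist"); im=get_image("wrist")[:,:,::-1].copy(); cv2.imwrite("pics/w8.png",im)
T=np.array(c["world_from_camera"])
def pix(P):
    q=(np.array(P)-T[:3,3])@T[:3,:3]; return (q@np.array(c["intrinsics"]).T)[:,:2]/q[:,2:]
x,y=pix([[.464,-.325,.084]])[0].astype(int); b=[x-80,max(0,y-120),x+80,y+70]
o=potm(im,c,b); print(o["rim"],o["rimax"],o["mat"],o["matr"],o["hc"])
print("rim",ray("wrist",o["rim"],.084,c)[0],"mat",ray("wrist",o["mat"],.004,c)[0],"handle",ray("wrist",o["hc"],.124,c)[0])
# dark mat ring check: brightness just inside / outside the mat edge all round, and rim circle
a=np.radians(np.arange(0,360,30)); V=cv2.cvtColor(im,cv2.COLOR_BGR2HSV)[...,2]
for r,z,C in((.070,.004,(.4635,-.325)),(.080,.004,(.4635,-.325)),(.051,.084,(.464,-.325)),(.058,.084,(.464,-.325))):
    p=pix(np.c_[C[0]+r*np.cos(a),C[1]+r*np.sin(a),0*a+z]).round().astype(int); print(r,z,V[p[:,1],p[:,0]])
E
```

```text
t: 68.97
tool_pos: [0.439, -0.33, 0.3971]
ee_rot: [-0.002, 0.887, 0.462, -0.002]
wrist_force: [0.5, 0.0, 0.2]
grip_width: 0.0855
grip_force: 0.0
t: 69.35
tool_pos: [0.4387, -0.3313, 0.398]
ee_rot: [-0.001, 0.887, 0.461, -0.002]
wrist_force: [-1.1, -0.0, 0.2]
grip_width: 0.0856
grip_force: 0.0
[336.37849426 134.40966797] (88.37364959716797, 90.70455932617188) [335.21769714 128.99508667] 56.54313659667969 [329.54827881  49.57931137]
rim [ 0.46575926 -0.320875    0.084     ] mat [ 0.46405456 -0.32616995  0.004     ] handle [ 0.50667617 -0.24673227  0.124     ]
0.07 0.004 [ 55  40  97  54  59  57  40 157 165 174 223  62]
0.08 0.004 [208 154 100 227 153 155 151 155 183 154 162 215]
0.051 0.084 [182  96  85 208 138 219 156 201 210 212 220 219]
0.058 0.084 [ 63  40  81  65  62  40  89 154 158 156 161  56]
```

The pot is upright and centred within about 5 mm of the mat's middle. Handing in.

```bash
python3 -c "
from station import *
print(job_done())"
```

```text
the job is handed in; nothing more can be done
None
```

The job is handed in: all four offcuts are in the bin, the pot stands upright on its mat within about 5 mm of the centre (moved back after it was knocked aside), and the three loose cartons sit square on the heavy one within about 1 mm.

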